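# Snap the cover back on the stage controller and switch it on

## Task

Put the loose cover back on the open stage controller of the microscope: lay it on squarely with its four tongues in the four clip slots, and let go of it. Then press it down corner by corner until every clip has snapped and the cover is fully home, and only after that push the switch lever all the way over to the far side to turn the controller on. Leave the other things on the desk where they are.

Things in the scene. Friction and masses are not known exactly. Their poses are not given: they have to be found in the camera images.
- cover: loose grey plastic cover, 150 g: plate 110 x 166 x 5 mm (x by y), upright handle rib in the middle (70 mm along x, 14 thick, 30 tall), and four springy corner tabs, slit free of the plate, each with a tongue below (at x +-36, y +-68 mm). Origin: under the plate's centre at the tongues' lower ends; plate underside z = 15.5, plate top 20.5, rib top 50.5 mm; z up. Fits either way round.
- housing: controller housing, black plastic, fixed: open tub 112 x 172 mm (x by y) with a grey seat bar at each y end and, beyond the bars, four slots with sprung steel clips for the cover's tongues (play 2 mm along x, 1.5 mm along y); lower ledge 20 mm high on the +y side, out to y = 148 mm, with the switch. Origin: under the tub's centre, on the desk; x points roughly away from the robot, z up.
- housing_seat (a point): centre of the housing's opening, level with the seat bars' tops, 50 mm above the desk; the cover's centre belongs here. Laid on unpressed, the cover rests on the clips with its origin about 45 mm above the desk; home, the plate lies on the bars and its origin is at 34.5 mm. Each clip yields to 5 to 15 N pressed on its corner tab, then holds.
- cover_pad0 (a point): centre of the round black press mark (18 mm across) on top of the cover's -x -y corner tab (36 mm from the cover's centre along x, 62 mm along y); 55 mm above the desk when that tab is home, about 65 mm when its tongue still rests on the clip. The tab springs up to 12 mm up or down against the plate (1 N per mm).
- cover_pad1 (a point): centre of the round black press mark (18 mm across) on top of the cover's +x -y corner tab (36 mm from the cover's centre along x, 62 mm along y); 55 mm above the desk when that tab is home, about 65 mm when its tongue still rests on the clip. The tab springs up to 12 mm up or down against the plate (1 N per mm).
- cover_pad2 (a point): centre of the round black press mark (18 mm across) on top of the cover's -x +y corner tab (36 mm from the cover's centre along x, 62 mm along y); 55 mm above the desk when that tab is home, about 65 mm when its tongue still rests on the clip. The tab springs up to 12 mm up or down against the plate (1 N per mm).
- cover_pad3 (a point): centre of the round black press mark (18 mm across) on top of the cover's +x +y corner tab (36 mm from the cover's centre along x, 62 mm along y); 55 mm above the desk when that tab is home, about 65 mm when its tongue still rests on the clip. The tab springs up to 12 mm up or down against the plate (1 N per mm).
- switch (a joint): toggle lever on the housing's ledge, rad: 0 = leaning 0.5 rad to the housing's -x (off), 1.0 = leaning 0.5 rad to its +x (on). Starts at 0 to 0.15; takes 1 to 2 N at the knob and stays where left. Pivot at x 0, y 122, z 42 mm in the housing's frame, on a block 70 x 50 mm, top 45 mm above the desk.
- switch_tip (a point): centre of the lever's ball knob, 26 mm across, 60 mm from the pivot on a rod 10 mm thick; about 95 mm above the desk at the start.
- sample: bystander: aluminium sample block 60 x 90 x 30 mm; origin under its centre
- screwdriver: bystander: screwdriver lying on the desk
- slidebox: bystander: white slide box 85 x 100 x 35 mm; origin under its centre

How it is judged:
On the way, in this order (a step that is already met when the one before it is completed fails the run):
1. the cover lies squarely in place on the housing, let go, with at least one corner not yet snapped home (horizontal distance between cover and housing_seat below 0.007 m and angle between the x axis of cover and the x axis of housing, either way round below 0.08 rad and angle between cover's own z axis and vertical below 0.12 rad and z of cover in the frame of housing below 0.05 m and z of any of cover_pad0, cover_pad1, cover_pad2, cover_pad3 in the frame of housing above 0.06 m and contact force between the fingers and cover below 0.2 N), for 0.2 s.
2. every corner of the cover is home (z of each of cover_pad0, cover_pad1, cover_pad2, cover_pad3 in the frame of housing below 0.0575 m and horizontal distance between cover and housing_seat below 0.005 m and angle between the x axis of cover and the x axis of housing, either way round below 0.06 rad and angle between cover's own z axis and vertical below 0.05 rad and z of cover in the frame of housing below 0.0375 m), for 0.2 s.
3. the switch lever is pushed over (value of joint switch above 0.85 rad), for 0.1 s.
At the end, for the whole second after the job is handed in: All four press marks at most 2.5 mm and the plate at most 3 mm above their home heights, the cover within 5 mm of the housing's centre and squared to it (0.06 rad), level and at rest, and the switch lever over beyond 0.85 of its 1.0 rad (all of step 2 and value of joint switch above 0.85 rad and linear speed of cover below 0.02 m/s); the robot touches nothing.
It fails at once if a bystander is moved more than 40 mm (distance of any of sample, screwdriver, slidebox from where it was at the start of the episode above 0.04 m).
It also fails if it takes over 66 s, if anything falls off the work surface, if the arm or the gripper's body presses on something with over 40 N, if the wrist force passes 120 N, or if a joint passes its speed limit or range.

## Robot

A 7-joint arm with a two-finger parallel gripper is mounted at the origin on the work surface. World frame = base frame: x ahead of the robot, y to its left, z up, the work surface at z = 0. Lengths are in m, angles in rad, forces in N, time in s.
With the tool pointing down it reaches from about 0.4 to 0.85 m from the base axis. Payload 10.4 kg.
Tool frame: the origin (TCP) lies at the very end of the fingers, on their centre line; the grasp point (between the pads) lies 19 mm behind it (manip.tcp_to_grasp is the z of the grasp point in the tool frame, in m); z points along the fingers, y is the direction in which the jaws open and shut (so a half turn about z gives the same grasp; the last joint's range is limited). The gripper opens to 85 mm and grips with 20 to 120 N. Pads are 22 mm wide; open, the fingers measure 114 mm over their backs; the gripper's body (76 mm by 85 mm) begins 54 mm behind the grasp point. The pads swing forward as they close: fully open they stand 13 mm farther back than shut.
Start: joints at [1.185, 0.332, -0.065, 1.46, 0.022, 1.35, -0.088], TCP at [0.222, -0.584, 0.231] pointing down, gripper open.
Joint ranges: [-2.6, 2.6], [-0.5, 2.12], [-1.47, 1.34], [0.16, 2.42], [-1.27, 4.41], [0.06, 2.06], [-2.6, 2.6]. Speed limits (rad/s): [2.22, 2.22, 2.79, 2.79, 3.14, 3.14, 3.14].

## Interface

Orientations are given as a unit quaternion [x, y, z, w].
In Python, from workcell import manip, optics gives the robot as it stands. The module is installed in compiled form; this text tells all that it offers.
- The arm moves only by the tool arm_command, never from a script. Its argument "targets" is a list of rows, each a list of 7 numbers: the shift along the world's x, y, z scaled (see below), then the turn, a rotation vector about the world's x, y, z scaled (see below), then the opening, from 0 (shut) to 1 (fully open). A call has 1 to 8 rows; each row is the pose to reach, as a shift and turn from the pose measured when the call began; what a row does not reach only later rows make up. The controller multiplies each number of a shift by 0.5 m and each number of a turn by 120 degrees. A row lasts 1/12 s, in which the tool goes at most 41.7 mm and 7.16 degrees, less where a joint would pass 70% of its speed; a pose out of reach is approached as far as the arm can. A call with a number of a shift or a turn outside -1 to 1 is refused whole. A call with a gripper value outside its range is refused whole. The fingers move at their own pace and stop on an object; "grip_force" is the grip in N (left out, the last holds). Time passes only in rows, so rows that repeat a pose let the fingers close. It gives the time, the measured TCP pose, the force and the opening at its end, in the units of the state.
- manip.get_obs(): the state, without advancing time (a new reading comes with each control period).
- optics.camera(name): name is "scene" or "top" or "wrist"; returns a dict with "color" (384x512x3 uint8, red, green, blue), "vertical_fov" (degrees; the focal length in pixels is half the picture's height over the tangent of half this angle, whatever the lens; pixels are square), "cx", "cy" (the principal point, pixels), "k1" (the pictures are not rectified: a ray, as slopes to the right and down, at radius r is drawn at 1 + k1 r^2 times it, then the intrinsics apply), "world_from_camera" (4x4, takes a point from camera to world coordinates); the wrist camera has in their place "hand_eye" (4x4, takes a point from camera to tool coordinates, whose origin is the TCP and whose axes are the flange's). Camera axes: x right, y up, looking along -z (the intrinsics and any distortion apply to the point x, -y, -z); pixel columns grow to the right and rows downward; lengths in m; the calibration is good to about 2 mm. A picture is of the moment at which its call begins: read the wrist's pose just before it. There is no depth.
- manip.hand_in(): hands the job in, once; it reports no verdict.
The state is a dict: "clock": time; "joint_pos": joint angles; "joint_velocities": joint speeds; "tau": joint torques, N m; "position": TCP position; "ee_rot": TCP orientation; "ft_force": force on the tool from outside, world axes, zero at the start; "torque": the same for the moment, N m; "grip_width": opening from 0.0 (shut) to 1.0 (fully open).
Only numpy, scipy, OpenCV 4.12 (cv2) and the standard library are available. Lean on these libraries where they do the work, as an engineer would, in place of code of your own. Each camera call takes 0.05 s, during which the arm holds its last target.

## Working session

There is one attempt and no reset: what is moved stays moved. The work goes in short steps, Python scripts to look and compute and a tool call to move; the robot and the scene stay as the last step left them, time stands still between calls to the robot, and variables do not carry over. Pictures are saved under pics/ and viewed, and the job is handed in when it is done.

Besides the shell and the picture viewer there is one more tool, called after "Call:" by a JSON object that holds its "api" and its "payload". arm_command: Moves the arm, as the interface text tells. Shifts and turns lie within -1 to 1; 1 stands for 0.5 m of shift or 120 degrees of turn. Its arguments: {"type":"object","properties":{"targets":{"type":"array","items":{"type":"array","items":{"type":"number"}}},"grip_force":{"type":"number"}},"required":["targets"]}

```bash
mkdir -p pics
cat > h.py <<'E'
import numpy as np, cv2
from workcell import manip, optics
def snap(n,f):
    c=optics.camera(n); cv2.imwrite('pics/'+f,c['color'][:,:,::-1]); return c
E
python3 - <<'E'
from h import *
o=manip.get_obs();print(o)
for n in('scene','top','wrist'):
    c=snap(n,n+'0.png');print(n,{k:v for k,v in c.items() if k!='color'})
print(manip.tcp_to_grasp)
E
```

```text
{'clock': 0.0, 'joint_pos': array([ 1.18536557,  0.33284024, -0.06471266,  1.46096695,  0.0215879 ,
        1.34987219, -0.08851278]), 'joint_velocities': array([-9.88224165e-04,  3.47664943e-08,  1.35191511e-03,  9.97613822e-04,
       -1.64795028e-04,  9.89449267e-04,  1.05075502e-03]), 'tau': array([-4.03998893e-04, -6.25440574e+01,  4.94996295e-02, -3.91604590e+01,
        1.63286930e-02,  9.83635458e-03, -2.55812199e-05]), 'position': array([ 0.22169811, -0.58395452,  0.23052346]), 'ee_rot': array([ 9.83587446e-01,  1.80430739e-01, -1.49759827e-04, -6.79547094e-04]), 'ft_force': array([-0.03520754, -0.79826944,  0.38725424]), 'torque': array([0.01564214, 0.01645735, 0.00501407]), 'grip_width': 0.9987455517435601}
scene {'vertical_fov': 42.73317213957271, 'cx': 261.7243836425561, 'cy': 198.91738995636868, 'k1': -0.053025616044963794, 'world_from_camera': array([[-0.122697  , -0.76614113,  0.63085118,  1.36481123],
       [ 0.99240818, -0.08930118,  0.08456543,  0.13392041],
       [-0.0084533 ,  0.6364378 ,  0.77128171,  1.05202835],
       [ 0.        ,  0.        ,  0.        ,
[... 185 characters left out ...]
42371, -0.16149534,  0.42139438],
       [-0.99939018,  0.02645067, -0.0227956 ,  0.01248191],
       [-0.01821447,  0.16207596,  0.98661016,  1.15593956],
       [ 0.        ,  0.        ,  0.        ,  1.        ]])}
wrist {'vertical_fov': 71.94669663636678, 'cx': 257.930101948327, 'cy': 188.42785272106107, 'k1': -0.04548648592013407, 'hand_eye': array([[-9.61074429e-04,  9.59862512e-01,  2.80469310e-01,
         7.20704771e-02],
       [ 9.99999344e-01,  1.09749043e-03, -3.29327019e-04,
        -6.58660857e-04],
       [-6.23921043e-04,  2.80468809e-01, -9.59862937e-01,
        -1.43900517e-01],
       [ 0.00000000e+00,  0.00000000e+00,  0.00000000e+00,
         1.00000000e+00]])}
-0.0187
```

View pics/scene0.png

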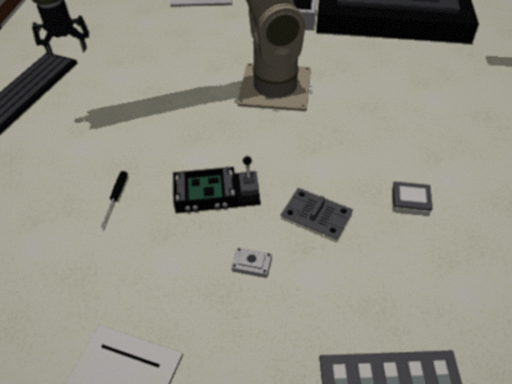

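View pics/top0.png

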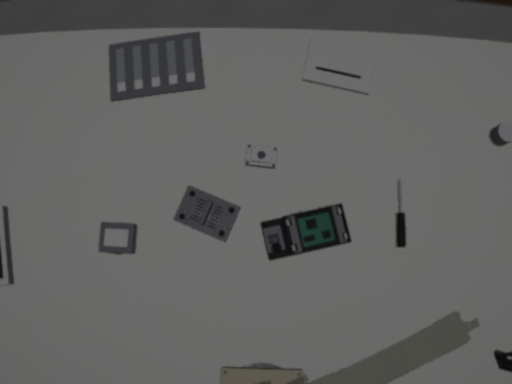

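```bash
cat >> h.py <<'E'
def K(c):
    f=192/np.tan(np.radians(c['vertical_fov'])/2)
    return np.array([[f,0,c['cx']],[0,f,c['cy']],[0,0,1.]]),np.array([c['k1'],0,0,0,0.])
def T_of(c,o=None):
    if 'world_from_camera' in c: return c['world_from_camera']
    from scipy.spatial.transform import Rotation as R
    T=np.eye(4);T[:3,:3]=R.from_quat(o['ee_rot']).as_matrix();T[:3,3]=o['position'];return T@c['hand_eye']
def ray(c,px,T):
    k,d=K(c); u=cv2.undistortPoints(np.array(px,float).reshape(-1,1,2),k,d).reshape(-1,2)
    v=np.c_[u[:,0],-u[:,1],-np.ones(len(u))]@T[:3,:3].T
    return T[:3,3],v
def atz(c,px,z,T):
    p,v=ray(c,px,T); z=np.broadcast_to(z,(len(v),)); return p+v*((z-p[2])/v[:,2])[:,None]
def proj(c,P,T):
    k,d=K(c); q=(np.array(P,float).reshape(-1,3)-T[:3,3])@T[:3,:3]
    return cv2.projectPoints(q*[1,-1,-1],np.zeros(3),np.zeros(3),k,d)[0].reshape(-1,2)
def crop(f,x0,y0,w,h,s,out):
    i=cv2.imread('pics/'+f)[y0:y0+h,x0:x0+w]
    i=cv2.convertScaleAbs(i,alpha=1.6) if 'top' in f else i
    cv2.imwrite('pics/'+out,cv2.resize(i,None,fx=s,fy=s,interpolation=cv2.INTER_CUBIC))
E
python3 - <<'E'
from h import *
crop('top0.png',165,170,200,100,4,'t0c.png')
crop('scene0.png',165,145,200,110,4,'s0c.png')
E
```

```text
(no output)
```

View pics/t0c.png

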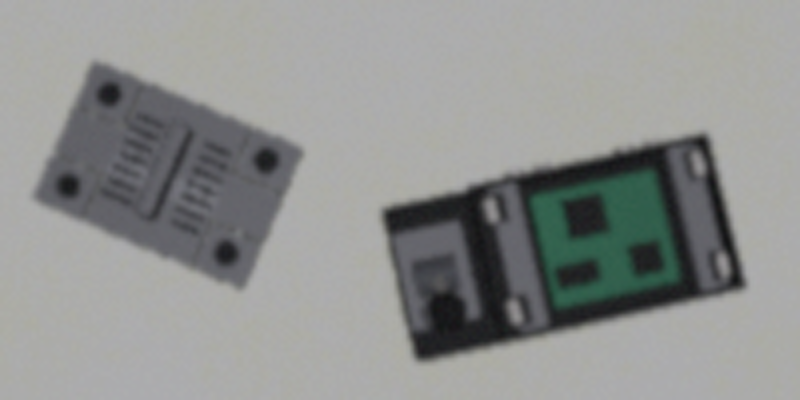

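View pics/s0c.png

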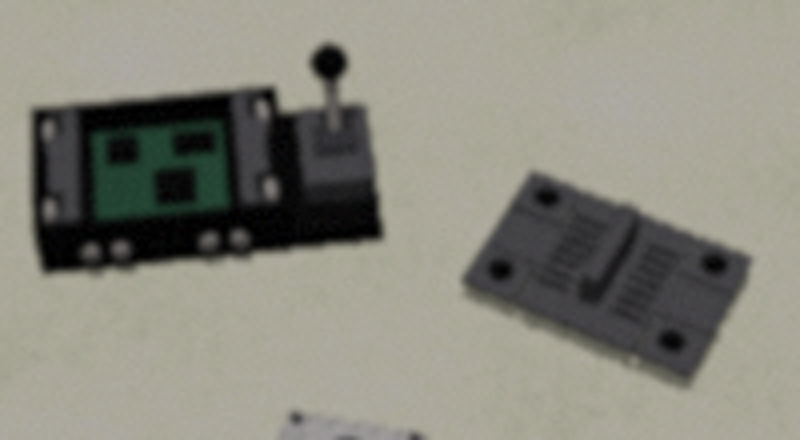

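Run:
```python
from h import *
c=optics.camera('top');T=T_of(c);s=optics.camera('scene');Ts=T_of(s)
cv=lambda L,x0,y0:[(x0+(x+.5)/4-.5,y0+(y+.5)/4-.5) for x,y in L]
a=atz(c,cv([(109,94),(67,186),(265,160),(226,252)],165,170),.0205,T);print('pads',a.round(4),a.mean(0))
b=atz(s,cv([(671,341),(714,264),(500,270),(548,197)],165,145),.0205,Ts);print('pads s',b.round(4),b.mean(0))
h=atz(c,cv([(495,208),(517,310),(697,163),(720,265)],165,170),.05,T);print('clip',h.round(4),h.mean(0))
h=atz(s,cv([(263,108),(271,188),(49,130),(50,208)],165,145),.05,Ts);print('clip s',h.round(4),h.mean(0))
for n in(a,b):print(np.degrees(np.arctan2(*(n[1]-n[0])[[1,0]])),np.linalg.norm(n[1]-n[0]),np.linalg.norm(n[2]-n[0]))
print('knob',atz(c,cv([(446,308)],165,170),.095,T),atz(s,cv([(329,63)],165,145),.095,Ts))
```

```text
pads [[0.6001 0.2134 0.0205]
 [0.5326 0.2402 0.0205]
 [0.5555 0.0987 0.0205]
 [0.489  0.1239 0.0205]] [0.54430488 0.16904236 0.0205    ]
pads s [[0.6031 0.2153 0.0205]
 [0.5362 0.2418 0.0205]
 [0.5578 0.1003 0.0205]
 [0.4906 0.1275 0.0205]] [0.54689853 0.17122781 0.0205    ]
clip [[ 0.523  -0.0639  0.05  ]
 [ 0.4532 -0.0802  0.05  ]
 [ 0.5579 -0.2042  0.05  ]
 [ 0.4874 -0.2202  0.05  ]] [ 0.50535616 -0.14213102  0.05      ]
clip s [[ 0.4578 -0.0745  0.05  ]
 [ 0.5292 -0.0573  0.05  ]
 [ 0.495  -0.218   0.05  ]
 [ 0.5635 -0.201   0.05  ]] [ 0.51135029 -0.13768974  0.05      ]
158.33622077591932 0.07268605169511062 0.12311099108096661
158.38618525121177 0.07196429126807155 0.1236358330681059
knob [[ 0.45199045 -0.02973397  0.095     ]] [[ 0.45250806 -0.02750832  0.095     ]]
```

Call:
{"api": "arm_command", "payload": {"targets": [[0.57,0.89,0.02,0,0,0.577,1],[0.57,0.89,0.02,0,0,0.577,1],[0.57,0.89,0.02,0,0,0.577,1],[0.57,0.89,0.02,0,0,0.577,1],[0.57,0.89,0.02,0,0,0.577,1],[0.57,0.89,0.02,0,0,0.577,1],[0.57,0.89,0.02,0,0,0.577,1],[0.57,0.89,0.02,0,0,0.577,1]]}}

```text
clock: 0.92
position: [0.4021, -0.3018, 0.2376]
ee_rot: [0.775, 0.632, -0.0, 0.0]
ft_force: [1.2, -0.7, -0.0]
grip_width: 1.005
```

Call:
{"api": "arm_command", "payload": {"targets": [[0.21,0.32,0.02,0,0,0.097,1],[0.21,0.32,0.02,0,0,0.097,1],[0.21,0.32,0.02,0,0,0.097,1],[0.21,0.32,0.02,0,0,0.097,1],[0.21,0.32,0.02,0,0,0.097,1],[0.21,0.32,0.02,0,0,0.097,1],[0.21,0.32,0.02,0,0,0.097,1]]}}

```text
clock: 1.5
position: [0.5077, -0.1401, 0.2476]
ee_rot: [0.705, 0.709, -0.0, 0.0]
ft_force: [-0.1, -1.1, 0.1]
grip_width: 1.001
```

```bash
cat > w.py <<'E'
import sys
from h import *
o=manip.get_obs();c=snap('wrist',sys.argv[1]+'.png')
import pickle;pickle.dump((c,o),open(sys.argv[1]+'.pkl','wb'))
i=cv2.imread('pics/'+sys.argv[1]+'.png');cv2.imwrite('pics/'+sys.argv[1]+'b.png',cv2.resize(i,(800,600),interpolation=cv2.INTER_CUBIC))
print(o['clock'],o['position'].round(4),o['ee_rot'].round(4),o['ft_force'].round(2),o['joint_pos'].round(2),o['grip_width'])
E
python3 w.py w1
```

```text
1.5 [ 0.5077 -0.1401  0.2476] [ 7.055e-01  7.088e-01 -1.000e-04  0.000e+00] [-0.07 -1.05  0.09] [ 0.69  0.15 -0.56  1.67  0.08  1.35  0.13] 1.0006745410665723
```

View pics/w1b.png

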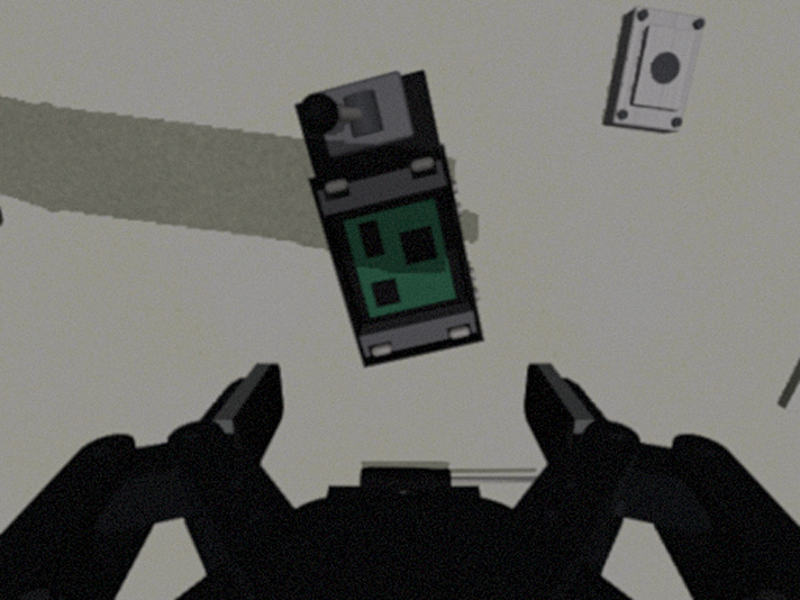

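```bash
python3 - <<'E'
from h import *
import pickle
c,o=pickle.load(open('w1.pkl','rb'));T=T_of(c,o)
px=np.array([(336,187),(424,163),(381,350),(459,332),(312,179),(443,147),(365,365),(482,341)])*.64
for z in(.04,.045,.05):
    h=atz(c,px,z,T);print(z,h[:,:2].round(4).tolist(),h[:4].mean(0),h[4:].mean(0))
    for k in(h[:4],h[4:]):print([round(float(np.linalg.norm(k[i]-k[j])),4) for i,j in((0,1),(2,3),(0,2),(1,3))],np.degrees(np.arctan2(*(k[0]+k[1]-k[2]-k[3])[[1,0]]))-90)
E
python3 - <<'E'
E
python3 -c "
from h import *
crop('w1.png',190,80,125,160,4,'w1c.png')"
```

```text
0.04 [[0.4526, -0.0786], [0.5251, -0.0594], [0.4883, -0.2246], [0.5596, -0.2065], [0.4331, -0.0722], [0.5402, -0.0469], [0.4731, -0.2399], [0.5811, -0.2154]] [ 0.50638255 -0.14229513  0.04      ] [ 0.50687822 -0.14358993  0.04      ]
[0.0749, 0.0736, 0.1502, 0.1511] 13.45664752842697
[0.1101, 0.1108, 0.1724, 0.1733] 13.5452484763576
0.045 [[0.4534, -0.0785], [0.5248, -0.0595], [0.4885, -0.2223], [0.5588, -0.2046], [0.4341, -0.0722], [0.5397, -0.0472], [0.4736, -0.2374], [0.5801, -0.2133]] [ 0.50640216 -0.14123552  0.045     ] [ 0.50689079 -0.1425119   0.045     ]
[0.0739, 0.0725, 0.1481, 0.1489] 13.456647528426956
[0.1085, 0.1092, 0.1699, 0.1709] 13.545248476357614
0.05 [[0.4542, -0.0783], [0.5246, -0.0597], [0.4888, -0.2201], [0.5581, -0.2026], [0.4352, -0.0721], [0.5393, -0.0475], [0.4741, -0.235], [0.579, -0.2112]] [ 0.50642177 -0.14017591  0.05      ] [ 0.50690335 -0.14143387  0.05      ]
[0.0728, 0.0715, 0.1459, 0.1468] 13.456647528426942
[0.1069, 0.1076, 0.1675, 0.1684] 13.545248476357614
```

View pics/w1c.png

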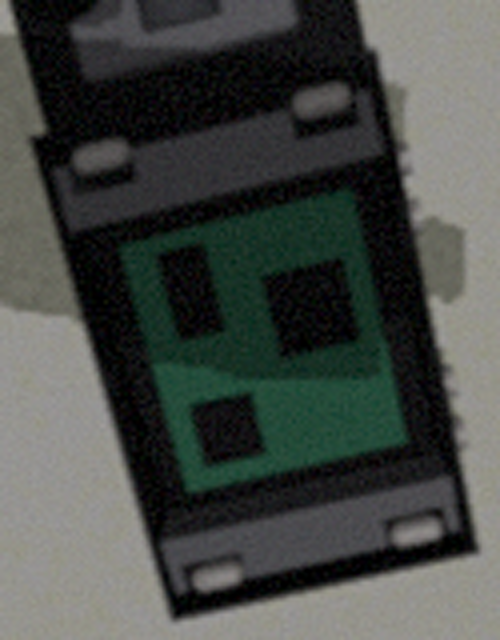

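Call:
{"api": "arm_command", "payload": {"targets": [[0,0,0,0,0,0.86,1],[0,0,0,0,0,0.86,1],[0,0,0,0,0,0.86,1],[0,0,0,0,0,0.86,1],[0,0,0,0,0,0.86,1],[0,0,0,0,0,0.86,1],[0,0,0,0,0,0.86,1],[0,0,0,0,0,0.86,1]]}}

```text
clock: 2.22
position: [0.5061, -0.1439, 0.2472]
ee_rot: [0.28, 0.96, -0.001, 0.0]
ft_force: [0.2, -0.2, 0.1]
grip_width: 1.004
```

Call:
{"api": "arm_command", "payload": {"targets": [[0.002,0.004,0,0,0,0.383,1],[0.002,0.004,0,0,0,0.383,1],[0.002,0.004,0,0,0,0.383,1],[0.002,0.004,0,0,0,0.383,1],[0.002,0.004,0,0,0,0.383,1],[0.002,0.004,0,0,0,0.383,1],[0.002,0.004,0,0,0,0.383,1],[0.002,0.004,0,0,0,0.383,1]]}}

```text
clock: 2.88
position: [0.5063, -0.1437, 0.2471]
ee_rot: [-0.117, 0.993, -0.001, 0.0]
ft_force: [0.6, -0.8, 0.3]
grip_width: 0.999
```

```bash
python3 w.py w2; python3 -c "
from h import *
crop('w2.png',130,80,200,150,4,'w2c.png')"
```

```text
2.8833 [ 0.5063 -0.1437  0.2471] [-1.174e-01  9.931e-01 -8.000e-04  1.000e-04] [ 0.64 -0.77  0.25] [ 0.83  0.17 -0.7   1.67  0.11  1.35  1.91] 0.9991329544275163
```

View pics/w2b.png

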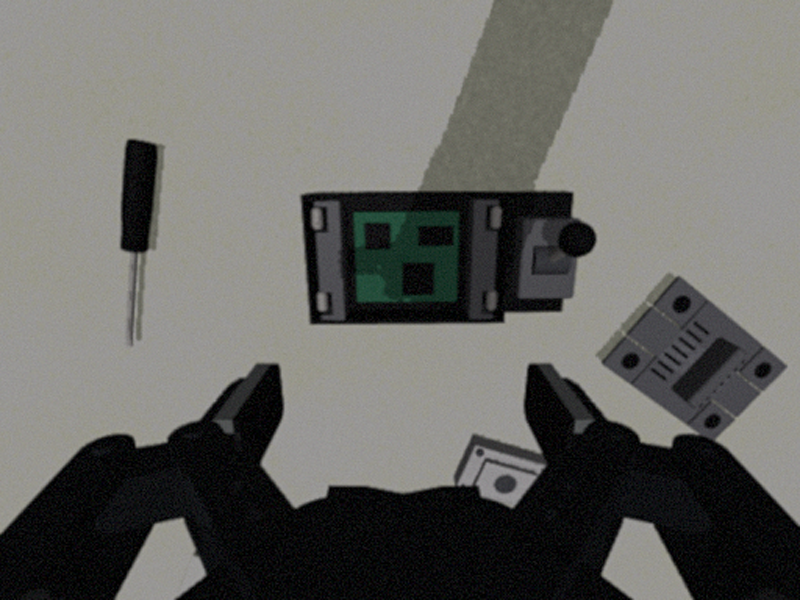

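```bash
python3 -c "
from h import *
i=cv2.imread('pics/w2.png')[110:220,185:385];i=cv2.convertScaleAbs(i,alpha=2)
cv2.imwrite('pics/w2c.png',cv2.resize(i,None,fx=4,fy=4,interpolation=cv2.INTER_CUBIC))
i=cv2.imread('pics/w1.png')[85:240,190:315];i=cv2.convertScaleAbs(i,alpha=2)
cv2.imwrite('pics/w1d.png',cv2.resize(i,None,fx=4,fy=4,interpolation=cv2.INTER_CUBIC)[:600])
i=cv2.imread('pics/w2.png')[165:290,380:512]
cv2.imwrite('pics/w2d.png',cv2.resize(i,None,fx=4,fy=4,interpolation=cv2.INTER_CUBIC))
"
```

```text
(no output)
```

View pics/w2c.png

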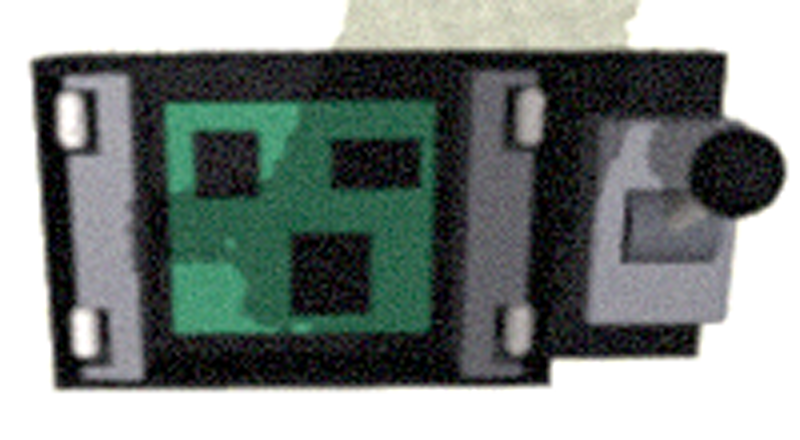

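View pics/w2d.png

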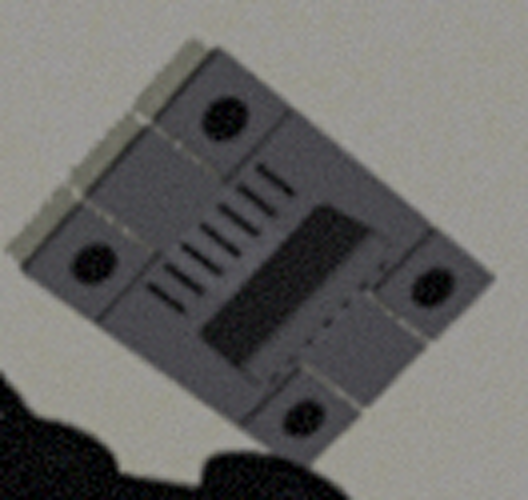

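View pics/w1d.png

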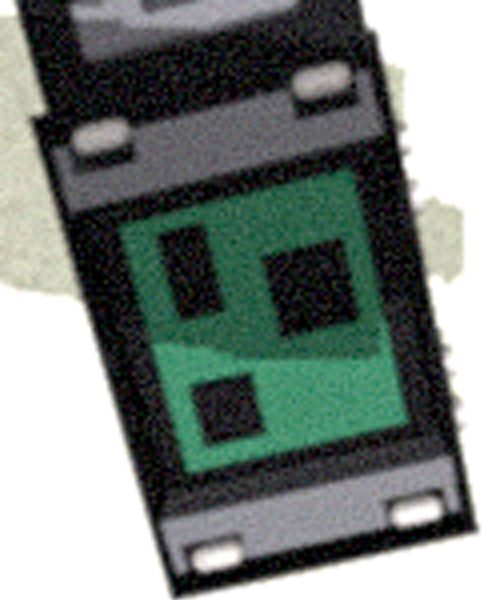

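```bash
cat > fit.py <<'E'
from h import *
import pickle
from scipy.optimize import least_squares
D=[pickle.load(open(f+'.pkl','rb')) for f in('w1','w2')]
cv=lambda L,x0,y0:np.array([(x0+(x+.5)/4-.5,y0+(y+.5)/4-.5) for x,y in L])
P=[cv([(217,556),(414,511),(103,138),(324,83)],190,85),cv([(73,119),(87,332),(530,117),(515,330)],185,110)]
S=np.array([(-1,-1),(1,-1),(-1,1),(1,1)])
Rm=[cv([(172,597),(478,531),(35,116),(368,33)],190,85),cv([(55,388),(549,385)],185,110)]
def Tb(c,o,b):
    c=dict(c);h=c['hand_eye'].copy();h[:2,3]+=b;c['hand_eye']=h;return T_of(c,o)
def hw(p,L):
    x,y,a=p;return np.c_[x+L[:,0]*np.cos(a)-L[:,1]*np.sin(a),y+L[:,0]*np.sin(a)+L[:,1]*np.cos(a),L[:,2]]
def res(p):
    r=[]
    L=np.c_[S[:,0]*.036,S[:,1]*p[3],np.full(4,p[4])]
    for (c,o),q in zip(D,P): r.append((proj(c,hw(p[:3],L),Tb(c,o,p[5:7]))-q).ravel())
    L=np.c_[S[:,0]*.056,S[:,1]*.086,np.full(4,p[7])]
    for i,((c,o),q) in enumerate(zip(D,Rm)):
        r.append((proj(c,hw(p[:3],L if i==0 else L[[1,3]]),Tb(c,o,p[5:7]))-q).ravel()*.6)
    r.append((p[5:7])/.002)
    r.append([(p[4]-.045)/.004])
    return np.concatenate(r)
if __name__=='__main__':
    s=least_squares(res,[.507,-.142,.235,.072,.045,0,0,.04]);print(s.x.round(4),np.degrees(s.x[2]));print(s.fun.round(1))
    cov=np.linalg.inv(s.jac.T@s.jac);print(np.sqrt(np.diag(cov)).round(4))
    c,o=D[1];k=cv([(225,119),(93,263),(433,287),(304,419)],380,165)
    a=atz(c,k,.0205,Tb(c,o,s.x[5:7]));print(a.round(4),a.mean(0))
    u=a[1]-a[0];print(np.degrees(np.arctan2(u[1],u[0])),np.linalg.norm(u));u=a[2]-a[0];print(np.degrees(np.arctan2(u[1],u[0])),np.linalg.norm(u))
    print('knob',[atz(c,cv([(738,173)],185,110),z,Tb(c,o,s.x[5:7])).round(4) for z in (.09,.095)])
E
python3 fit.py
```

```text
[ 5.058e-01 -1.411e-01  2.386e-01  7.400e-02  4.430e-02  3.000e-04
 -2.000e-04  4.410e-02] 13.669837017283697
[-0.  -0.1  0.3  0.1 -0.2  0.2 -0.4  0.2  0.1  0.2 -0.2 -0.2 -0.3  0.2
  0.5 -0.  -0.1 -0.  -0.1 -0.2 -0.5  0.1  1.3 -0.5  0.1 -0.3 -0.2 -0.1
  0.2 -0.1 -0.2]
[0.0005 0.0005 0.0049 0.0007 0.0026 0.0007 0.0005 0.0028]
[[0.4898 0.1266 0.0205]
 [0.5565 0.0997 0.0205]
 [0.5349 0.2423 0.0205]
 [0.6026 0.2163 0.0205]] [0.54596338 0.17121322 0.0205    ]
-21.918970575140534 0.0719244448198546
68.67616962651465 0.12418445583067625
knob [array([[ 0.4518, -0.0252,  0.09  ]]), array([[ 0.4516, -0.0275,  0.095 ]])]
```

Call:
{"api": "arm_command", "payload": {"targets": [[0.079,0.63,-0.05,0,0,-0.2925,1],[0.079,0.63,-0.05,0,0,-0.2925,1],[0.079,0.63,-0.05,0,0,-0.2925,1],[0.079,0.63,-0.05,0,0,-0.2925,1],[0.079,0.63,-0.05,0,0,-0.2925,1],[0.079,0.63,-0.05,0,0,-0.2925,1],[0.079,0.63,-0.05,0,0,-0.2925,1],[0.079,0.63,-0.05,0,0,-0.2925,1]]}}

```text
clock: 3.6
position: [0.545, 0.1622, 0.2228]
ee_rot: [0.192, 0.981, -0.001, 0.0]
ft_force: [0.7, -0.4, -0.2]
grip_width: 1.002
```

Call:
{"api": "arm_command", "payload": {"targets": [[0,0,0,0,0,0,1],[0,0,0,0,0,0,1]]}}

```text
clock: 3.77
position: [0.5443, 0.1646, 0.2223]
ee_rot: [0.191, 0.982, -0.001, -0.0]
ft_force: [-0.5, -1.1, 0.0]
grip_width: 1.001
```

```bash
python3 w.py w3; python3 -c "
from h import *
i=cv2.imread('pics/w3.png')[80:230,160:360];i=cv2.convertScaleAbs(i,alpha=1.6)
cv2.imwrite('pics/w3c.png',cv2.resize(i,None,fx=4,fy=4,interpolation=cv2.INTER_CUBIC))"
```

```text
3.7667 [0.5443 0.1646 0.2223] [ 1.914e-01  9.815e-01 -9.000e-04 -4.000e-04] [-0.52 -1.09  0.05] [ 0.31  0.32 -0.83  1.59  0.24  1.34  0.64] 1.0013466464082998
```

View pics/w3c.png

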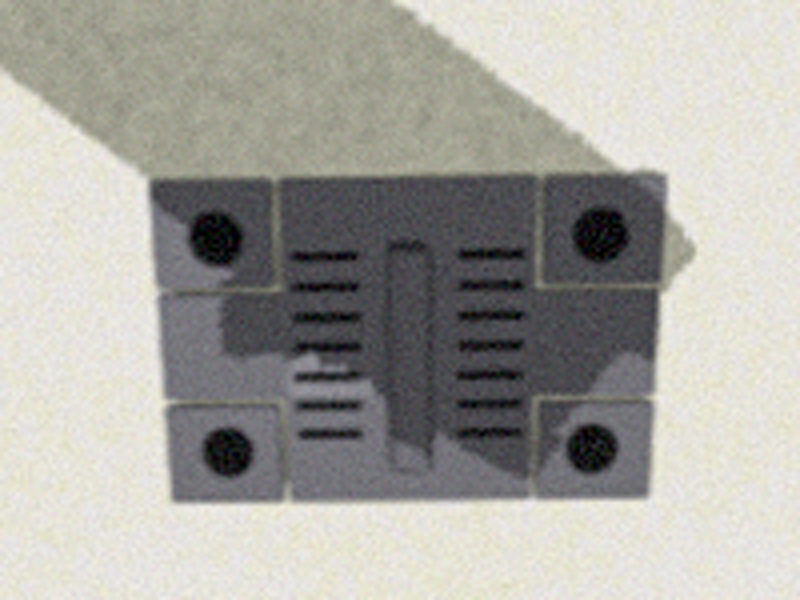

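Run:
```python
from h import *
import pickle
c,o=pickle.load(open('w3.pkl','rb'));T=T_of(c,o)
k=np.array([(216,239),(600,236),(229,451),(592,448)]);k=np.c_[160+(k[:,0]+.5)/4-.5,80+(k[:,1]+.5)/4-.5]
a=atz(c,k,.0205,T);print(a.round(4),a.mean(0))
u=a[2]+a[3]-a[0]-a[1];print(np.degrees(np.arctan2(u[1],u[0])),np.linalg.norm(u)/2)
u=a[1]+a[3]-a[0]-a[2];print(np.degrees(np.arctan2(u[1],u[0])),np.linalg.norm(u)/2)
q=o['ee_rot'];print('yaw',np.degrees(2*np.arctan2(q[1],q[0])))
```

```text
[[0.4894 0.1254 0.0205]
 [0.5353 0.241  0.0205]
 [0.5565 0.0994 0.0205]
 [0.6022 0.215  0.0205]] [0.54586299 0.17020146 0.0205    ]
-21.220931912827762 0.07182748196381367
68.3762977644552 0.12430987653581921
yaw 157.93301278955846
```

Call:
{"api": "arm_command", "payload": {"targets": [[0.003,0.012,-0.08,0,0,0.004,1],[0.003,0.012,-0.15,0,0,0.004,1],[0.003,0.012,-0.22,0,0,0.004,1],[0.003,0.012,-0.29,0,0,0.004,1],[0.003,0.012,-0.34,0,0,0.004,1],[0.003,0.012,-0.38,0,0,0.004,1],[0.003,0.012,-0.395,0,0,0.004,1],[0.003,0.012,-0.395,0,0,0.004,1]]}}

```text
clock: 4.48
position: [0.5458, 0.1658, 0.0234]
ee_rot: [0.19, 0.982, -0.002, -0.001]
ft_force: [-0.1, -0.1, 1.1]
grip_width: 0.998
```

Call:
{"api": "arm_command", "payload": {"targets": [[0,0,0,0,0,0,1]]}}

```text
clock: 4.57
position: [0.5466, 0.1652, 0.0244]
ee_rot: [0.191, 0.982, -0.002, -0.001]
ft_force: [-0.7, 0.9, -0.4]
grip_width: 1.001
```

Call:
{"api": "arm_command", "payload": {"targets": [[-0.001,0.01,0.001,0,0,0.004,1],[-0.001,0.01,0.001,0,0,0.004,1],[-0.001,0.01,0.001,0,0,0.004,1]]}}

```text
clock: 4.82
position: [0.5469, 0.1708, 0.0263]
ee_rot: [0.187, 0.982, -0.002, 0.0]
ft_force: [0.7, -0.6, 0.2]
grip_width: 0.996
```

```bash
python3 w.py w4; python3 w.py w5
```

```text
4.8167 [0.5469 0.1708 0.0263] [ 1.868e-01  9.824e-01 -1.800e-03  2.000e-04] [ 0.72 -0.55  0.24] [ 0.21  0.54 -0.74  1.77  0.43  1.    0.5 ] 0.9960525306808616
4.8667 [0.5467 0.1705 0.026 ] [ 0.1869  0.9824 -0.002   0.    ] [-0.34 -0.45  0.28] [ 0.21  0.54 -0.74  1.77  0.43  1.    0.5 ] 0.9957796249037371
```

View pics/w4b.png

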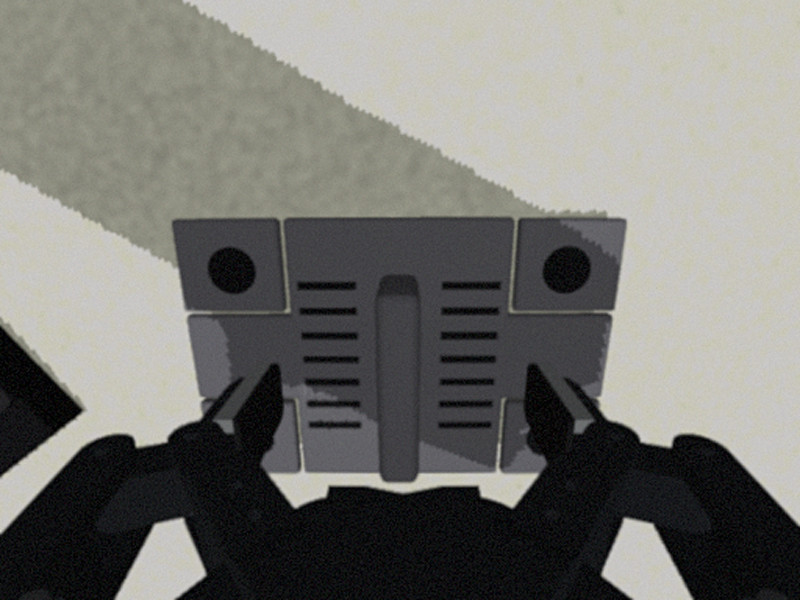

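Call:
{"api": "arm_command", "payload": {"targets": [[0,0,0,0,0,0,0],[0,0,0,0,0,0,0],[0,0,0,0,0,0,0],[0,0,0,0,0,0,0],[0,0,0,0,0,0,0],[0,0,0,0,0,0,0],[0,0,0,0,0,0,0],[0,0,0,0,0,0,0]], "grip_force": 45}}

```text
clock: 5.58
position: [0.5465, 0.1704, 0.0257]
ee_rot: [0.187, 0.982, -0.002, -0.0]
ft_force: [-1.0, -0.2, 0.8]
grip_width: 0.151
```

```bash
python3 w.py w6
```

```text
5.5833 [0.5465 0.1704 0.0257] [ 1.869e-01  9.824e-01 -2.200e-03 -2.000e-04] [-0.97 -0.25  0.77] [ 0.21  0.54 -0.74  1.77  0.43  1.    0.5 ] 0.1506156309324352
```

View pics/w6b.png

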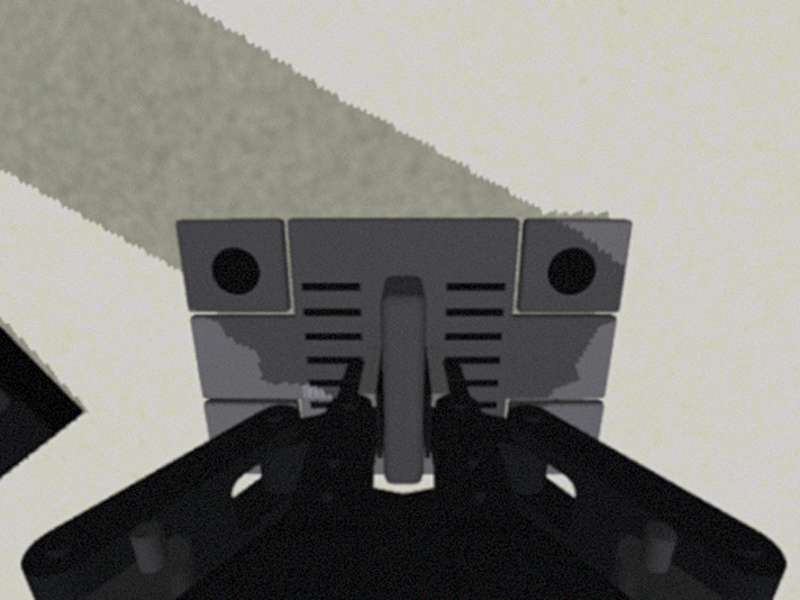

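```bash
cat > inhand.py <<'E'
from h import *
import pickle,sys
def run(f,px,zt):
    c,o=pickle.load(open(f+'.pkl','rb'));H=c['hand_eye']
    a=atz(c,np.array(px)*.64-.18,zt,H)  # tool frame plane z=zt
    print(a.round(4));u=a[1]-a[0];ang=np.arctan2(u[1],u[0]);m=a.mean(0)
    print('len',np.linalg.norm(u),'tool-frame ang dev',np.degrees(ang)-90,'centre',(m-.036*np.array([np.sin(ang),-np.cos(ang),0])).round(4))
run(sys.argv[1],eval(sys.argv[2]),float(sys.argv[3]))
E
python3 inhand.py w6 "[(236,271),(571,271)]" 0.0052
```

```text
[[ 0.0369 -0.0615  0.0052]
 [ 0.0367  0.0634  0.0052]]
len 0.1248265835553409 tool-frame ang dev 0.055217841146046 centre [0.0008 0.0009 0.0052]
```

Call:
{"api": "arm_command", "payload": {"targets": [[0,0,0.06,0,0,0,0],[0,0,0.12,0,0,0,0],[0,0,0.18,0,0,0,0],[0,0,0.24,0,0,0,0],[0,0,0.3,0,0,0,0],[0,0,0.34,0,0,0,0],[0,0,0.34,0,0,0,0]]}}

```text
clock: 6.22
position: [0.5481, 0.1713, 0.2]
ee_rot: [0.187, 0.982, -0.001, 0.003]
ft_force: [-0.8, 0.9, -2.9]
grip_width: 0.15
```

```bash
python3 w.py w7
```

```text
6.2167 [0.5481 0.1713 0.2   ] [ 0.1869  0.9824 -0.001   0.0025] [-0.8   0.94 -2.87] [ 0.29  0.35 -0.83  1.61  0.27  1.3   0.62] 0.1504179731940625
```

View pics/w7b.png

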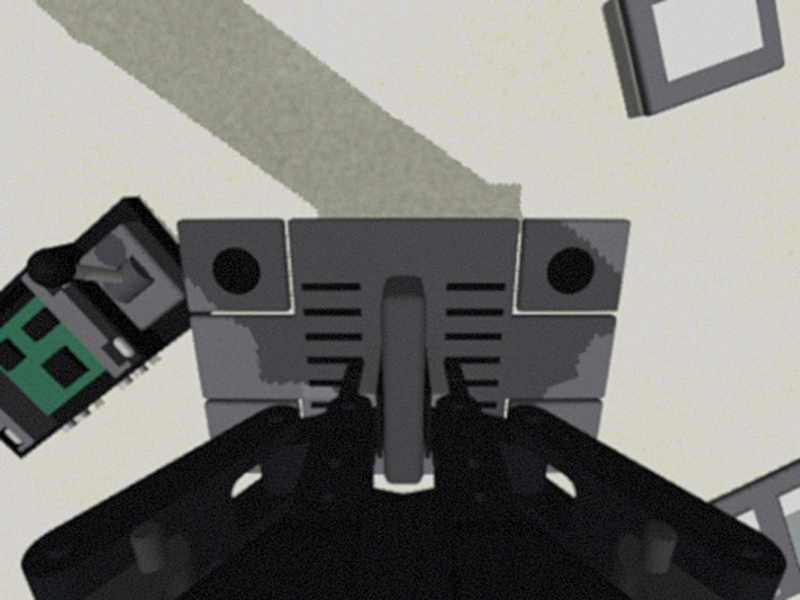

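Call:
{"api": "arm_command", "payload": {"targets": [[-0.082,-0.627,0,0,0,0.2925,0],[-0.082,-0.627,0,0,0,0.2925,0],[-0.082,-0.627,0,0,0,0.2925,0],[-0.082,-0.627,0,0,0,0.2925,0],[-0.082,-0.627,0,0,0,0.2925,0],[-0.082,-0.627,0,0,0,0.2925,0],[-0.082,-0.627,0,0,0,0.2925,0],[-0.082,-0.627,0,0,0,0.2925,0]]}}

```text
clock: 6.93
position: [0.5059, -0.1356, 0.1956]
ee_rot: [-0.118, 0.993, -0.001, 0.001]
ft_force: [1.2, -0.4, -3.2]
grip_width: 0.156
```

Call:
{"api": "arm_command", "payload": {"targets": [[0,0,0,0,0,0,0],[0,0,0,0,0,0,0]]}}

```text
clock: 7.1
position: [0.504, -0.139, 0.1934]
ee_rot: [-0.115, 0.993, -0.0, -0.001]
ft_force: [0.7, 1.3, -2.2]
grip_width: 0.149
```

```bash
python3 -c "
from h import *
o=manip.get_obs();q=o['ee_rot'];print(o['position'],q,np.degrees(2*np.arctan2(q[1],q[0])),o['joint_pos'])"
```

```text
[ 0.50398459 -0.13896113  0.19342213] [-1.15139002e-01  9.93348864e-01 -2.51749310e-04 -9.90558896e-04] 193.2232919569116 [ 0.88046481  0.21364398 -0.78060655  1.74686494  0.1590009   1.24746951
  1.86176123]
```

Call:
{"api": "arm_command", "payload": {"targets": [[0.006,-0.006,-0.05,0,0,0.003,0],[0.006,-0.006,-0.1,0,0,0.003,0],[0.006,-0.006,-0.15,0,0,0.003,0],[0.006,-0.006,-0.187,0,0,0.003,0],[0.006,-0.006,-0.187,0,0,0.003,0],[0.006,-0.006,-0.187,0,0,0.003,0]]}}

```text
clock: 7.6
position: [0.5063, -0.1404, 0.0989]
ee_rot: [-0.119, 0.993, 0.001, -0.002]
ft_force: [1.1, 0.7, -1.7]
grip_width: 0.153
```

```bash
python3 w.py w8;python3 - <<'E'
from h import *
o=manip.get_obs();q=o['ee_rot'];print(o['position'],q,np.degrees(2*np.arctan2(q[1],q[0])))
snap('top','top8.png');snap('scene','scene8.png')
crop('scene8.png',165,120,130,110,6,'s8c.png')
E
```

```text
7.6 [ 0.5063 -0.1404  0.0989] [-1.192e-01  9.929e-01  8.000e-04 -2.100e-03] [ 1.09  0.73 -1.75] [ 0.84  0.33 -0.75  1.84  0.25  1.07  1.8 ] 0.15345090662048438
[ 0.50723355 -0.14083729  0.10022814] [-1.18979470e-01  9.92896165e-01  1.41720605e-04 -1.03502052e-03] 193.66642458102223
```

View pics/w8b.png

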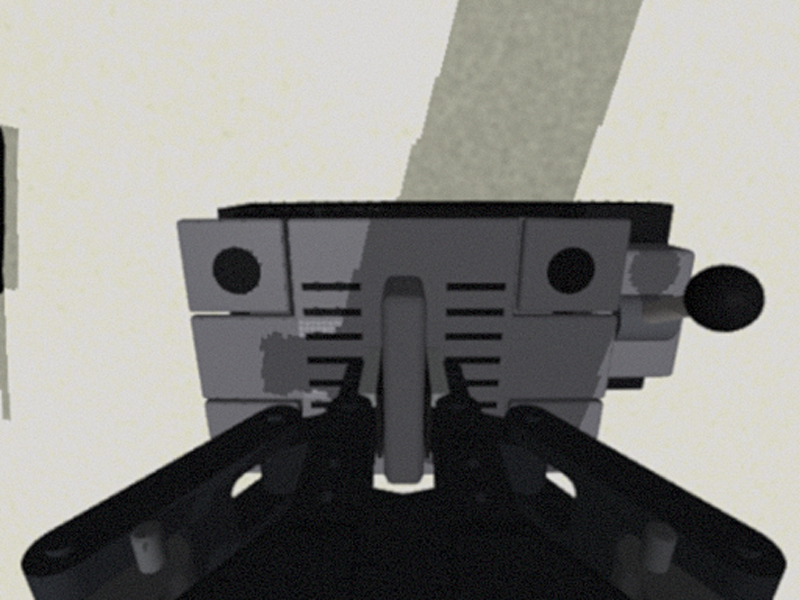

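View pics/s8c.png

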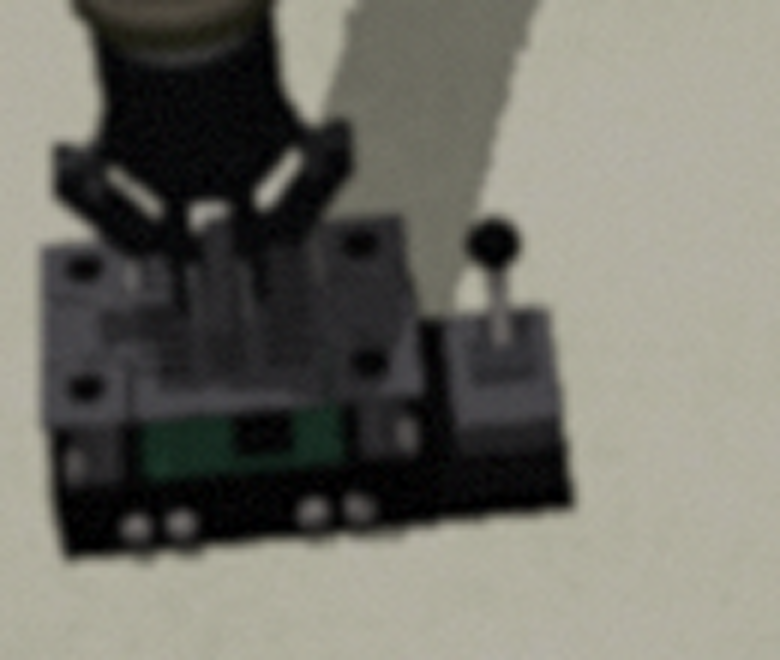

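Call:
{"api": "arm_command", "payload": {"targets": [[0,-0.003,-0.02,0,0,0,0],[0,-0.003,-0.04,0,0,0,0],[0,-0.003,-0.04,0,0,0,0],[0,-0.003,-0.04,0,0,0,0]]}}

```text
clock: 8.08
position: [0.5073, -0.143, 0.0805]
ee_rot: [-0.119, 0.993, -0.0, -0.001]
ft_force: [0.2, 0.4, -2.6]
grip_width: 0.153
```

Call:
{"api": "arm_command", "payload": {"targets": [[0,0,0,0,0,0,0]]}}

```text
clock: 8.17
position: [0.5074, -0.1429, 0.0805]
ee_rot: [-0.119, 0.993, -0.0, -0.001]
ft_force: [-0.1, -0.5, -1.9]
grip_width: 0.148
```

Call:
{"api": "arm_command", "payload": {"targets": [[0,0.002,0,0,0,0,0],[0,0.002,-0.007,0,0,0,0],[0,0.002,-0.015,0,0,0,0],[0,0.002,-0.015,0,0,0,0]]}}

```text
clock: 8.5
position: [0.507, -0.1418, 0.0722]
ee_rot: [-0.119, 0.993, 0.0, -0.001]
ft_force: [-0.8, 0.0, -1.8]
grip_width: 0.15
```

Call:
{"api": "arm_command", "payload": {"targets": [[0,0,0,0,0,0,0]]}}

```text
clock: 8.58
position: [0.5068, -0.1418, 0.072]
ee_rot: [-0.119, 0.993, 0.0, -0.001]
ft_force: [0.1, -0.2, -2.5]
grip_width: 0.149
```

Call:
{"api": "arm_command", "payload": {"targets": [[0,0,-0.003,0,0,0,0],[0,0,-0.005,0,0,0,0],[0,0,-0.005,0,0,0,0]]}}

```text
clock: 8.83
position: [0.507, -0.1418, 0.0697]
ee_rot: [-0.119, 0.993, 0.0, -0.001]
ft_force: [-1.7, 0.1, 1.8]
grip_width: 0.149
```

```bash
python3 w.py w9;python3 - <<'E'
from h import *
snap('scene','scene9.png')
crop('scene9.png',165,120,130,110,6,'s9c.png')
E
```

```text
8.8333 [ 0.507  -0.1418  0.0697] [-1.186e-01  9.929e-01  1.000e-04 -1.300e-03] [-1.67  0.11  1.82] [ 0.82  0.37 -0.74  1.87  0.29  1.02  1.77] 0.14862103211507657
```

View pics/w9b.png

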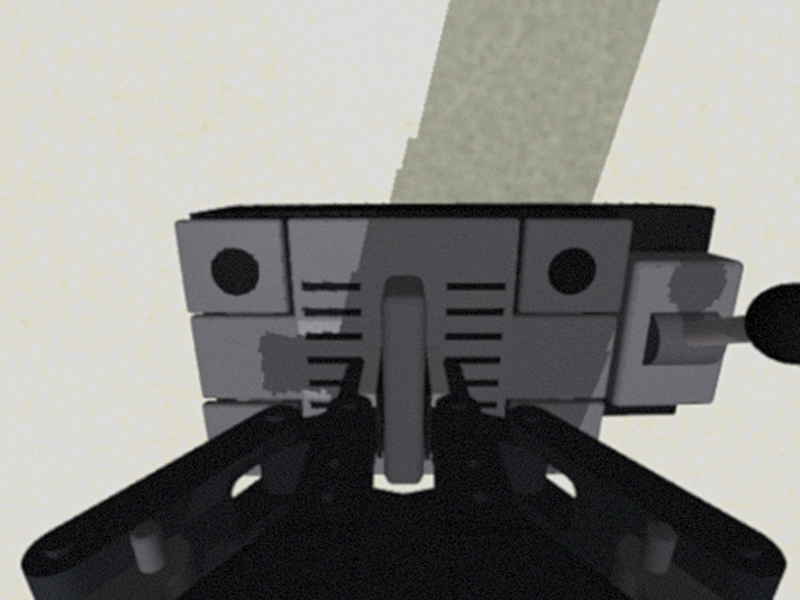

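View pics/s9c.png

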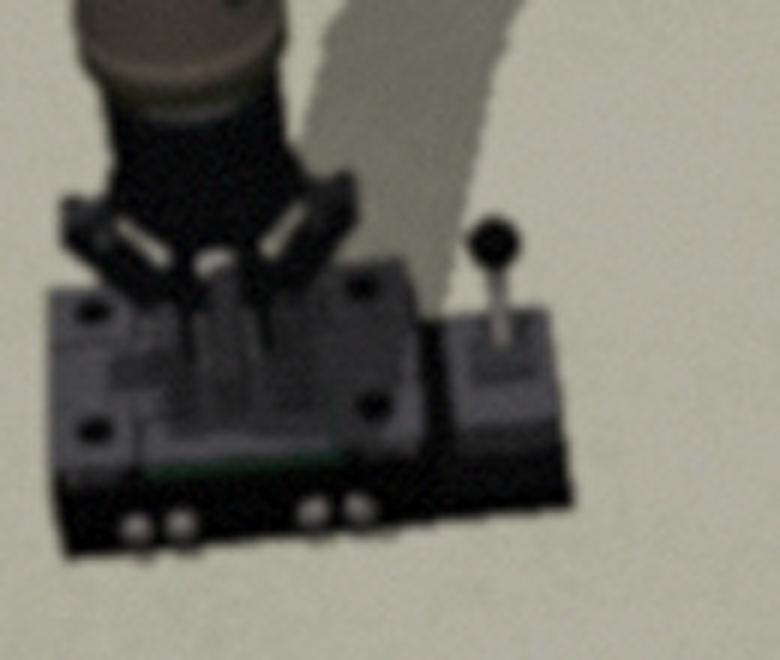

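Call:
{"api": "arm_command", "payload": {"targets": [[0,0,0,0,0,0,1],[0,0,0,0,0,0,1],[0,0,0,0,0,0,1],[0,0,0,0,0,0,1],[0,0,0,0,0,0,1],[0,0,0,0,0,0,1]]}}

```text
clock: 9.43
position: [0.507, -0.1418, 0.0698]
ee_rot: [-0.119, 0.993, 0.0, -0.001]
ft_force: [0.2, -0.3, 0.4]
grip_width: 0.981
```

Call:
{"api": "arm_command", "payload": {"targets": [[0,0,0.06,0,0,0,1],[0,0,0.12,0,0,0,1],[0,0,0.18,0,0,0,1],[0,0,0.24,0,0,0,1],[0,0,0.3,0,0,0,1],[0,0,0.35,0,0,0,1],[0,0,0.35,0,0,0,1]]}}

```text
clock: 10.02
position: [0.5091, -0.142, 0.2499]
ee_rot: [-0.119, 0.993, -0.002, 0.002]
ft_force: [0.8, -0.1, 0.9]
grip_width: 0.997
```

```bash
python3 w.py w10;python3 - <<'E'
from h import *
i=cv2.imread('pics/w10.png')[90:240,160:360];i=cv2.convertScaleAbs(i,alpha=1.6)
cv2.imwrite('pics/w10c.png',cv2.resize(i,None,fx=4,fy=4,interpolation=cv2.INTER_CUBIC))
snap('scene','scene10.png')
crop('scene10.png',165,120,130,110,6,'s10c.png')
E
```

```text
10.0167 [ 0.5091 -0.142   0.2499] [-0.1186  0.9929 -0.0018  0.002 ] [ 0.8  -0.15  0.85] [ 0.9   0.18 -0.79  1.66  0.13  1.35  1.89] 0.9972360594121736
```

View pics/w10c.png

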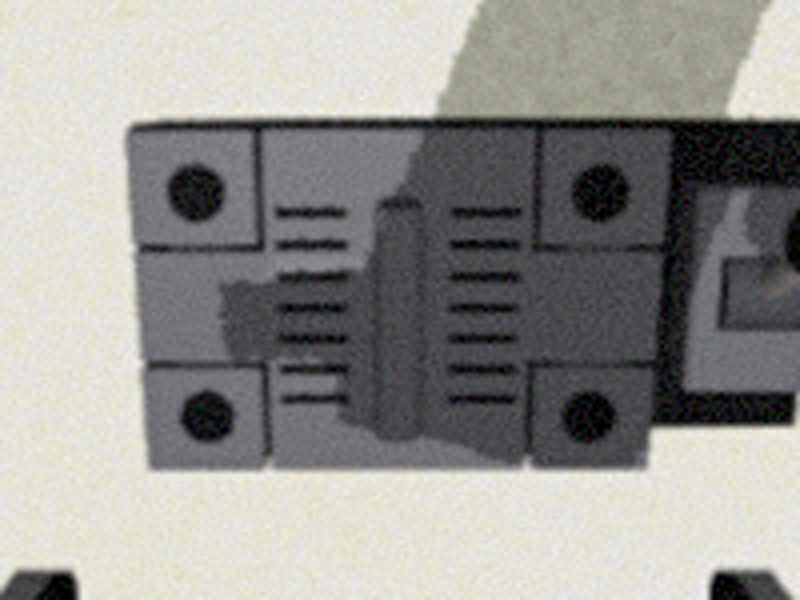

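View pics/s10c.png

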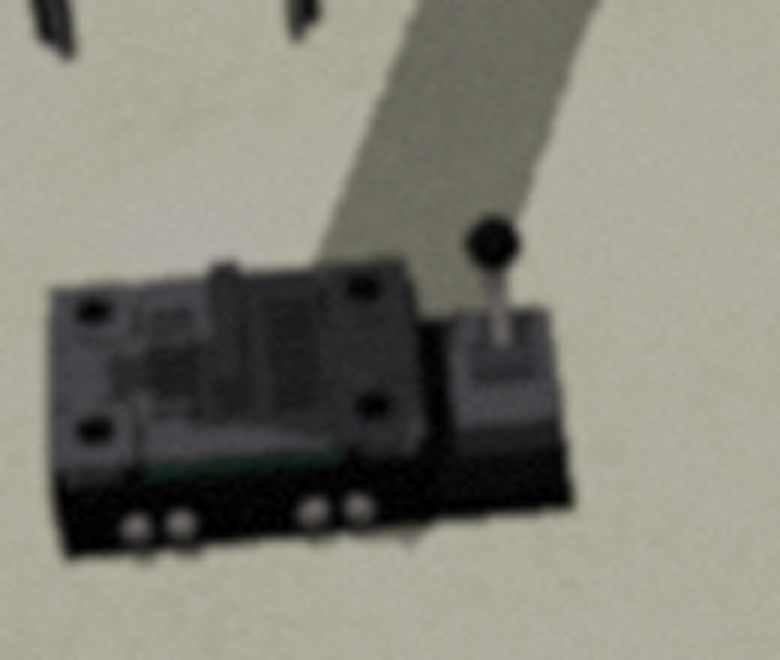

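```bash
cat > pads.py <<'E'
from h import *
import pickle,sys
def pads(f,pts,x0,y0,z,s=4):
    c,o=pickle.load(open(f+'.pkl','rb'));T=T_of(c,o)
    k=np.array(pts);k=np.c_[x0+(k[:,0]+.5)/s-.5,y0+(k[:,1]+.5)/s-.5]
    a=atz(c,k,z,T);print(a.round(4).tolist(),a.mean(0))
    u=a[2]+a[3]-a[0]-a[1];print(np.degrees(np.arctan2(u[1],u[0])),np.linalg.norm(a[2]-a[0]),np.linalg.norm(a[3]-a[1]))
    u=a[1]+a[3]-a[0]-a[2];print(np.degrees(np.arctan2(u[1],u[0])),np.linalg.norm(a[1]-a[0]),np.linalg.norm(a[3]-a[2]))
E
python3 -c "
from pads import *
for z in(.055,.065):pads('w10',[(196,193),(600,191),(207,416),(588,416)],160,90,z)"
```

```text
[[0.4875, -0.2119, 0.055], [0.4568, -0.0876, 0.055], [0.5596, -0.1946, 0.055], [0.5294, -0.0701, 0.055]] [ 0.50830956 -0.14102765  0.055     ]
13.525753031576432 0.07421146592109633 0.07472289332292649
103.76788606226891 0.1279951088401101 0.12814288376649566
[[0.486, -0.2103, 0.065], [0.4562, -0.0897, 0.065], [0.5561, -0.1935, 0.065], [0.5267, -0.0726, 0.065]] [ 0.50627521 -0.14151554  0.065     ]
13.525753031576425 0.07201965992835027 0.07251598252622224
103.7678860622689 0.12421482444448556 0.12435823489746783
```

Call:
{"api": "arm_command", "payload": {"targets": [[0.094,-0.103,-0.1,0,0,-0.75,0],[0.094,-0.103,-0.1,0,0,-0.75,0],[0.094,-0.103,-0.1,0,0,-0.75,0],[0.094,-0.103,-0.1,0,0,-0.75,0],[0.094,-0.103,-0.1,0,0,-0.75,0],[0.094,-0.103,-0.1,0,0,-0.75,0],[0.094,-0.103,-0.1,0,0,-0.75,0],[0.094,-0.103,-0.1,0,0,-0.75,0]]}}

```text
clock: 10.78
position: [0.5537, -0.1932, 0.1936]
ee_rot: [0.375, 0.927, 0.0, -0.002]
ft_force: [-0.3, -0.3, 0.2]
grip_width: 0.0
```

```bash
cat > st.py <<'E'
from h import *
o=manip.get_obs();q=o['ee_rot'];p=o['position']
print(o['clock'],p.round(4),'yaw',np.degrees(2*np.arctan2(q[1],q[0])).round(2),q.round(4),o['ft_force'].round(1))
t=dict(p0=(.486,-.2103),p1=(.5561,-.1935),p2=(.4562,-.0897),p3=(.5267,-.0726))
for k,v in t.items():print(k,((np.array(v)-p[:2])/.5).round(3))
print('turn',((103.6-np.degrees(2*np.arctan2(q[1],q[0])))/120).round(3),'z to .08',((.08-p[2])/.5).round(3),'jt',o['joint_pos'].round(2))
E
python3 st.py
```

```text
10.7833 [ 0.5537 -0.1932  0.1936] yaw 135.99 [ 0.3747  0.9271  0.     -0.0023] [-0.3 -0.3  0.2]
p0 [-0.135 -0.034]
p1 [ 0.005 -0.001]
p2 [-0.195  0.207]
p3 [-0.054  0.241]
turn -0.27 z to .08 -0.227 jt [ 0.75  0.33 -0.6   1.59  0.19  1.28  0.92]
```

Call:
{"api": "arm_command", "payload": {"targets": [[0.005,-0.001,-0.06,0,0,-0.27,0],[0.005,-0.001,-0.12,0,0,-0.27,0],[0.005,-0.001,-0.18,0,0,-0.27,0],[0.005,-0.001,-0.22,0,0,-0.27,0],[0.005,-0.001,-0.22,0,0,-0.27,0],[0.005,-0.001,-0.22,0,0,-0.27,0],[0.005,-0.001,-0.22,0,0,-0.27,0]]}}

```text
clock: 11.37
position: [0.5557, -0.1933, 0.0827]
ee_rot: [0.617, 0.787, 0.0, -0.003]
ft_force: [0.2, -0.5, -0.3]
grip_width: -0.001
```

```bash
python3 st.py; python3 w.py w11
```

```text
11.3667 [ 0.5557 -0.1933  0.0827] yaw 103.76 [ 6.173e-01  7.867e-01  4.000e-04 -2.900e-03] [ 0.2 -0.5 -0.3]
p0 [-0.139 -0.034]
p1 [ 0.001 -0.   ]
p2 [-0.199  0.207]
p3 [-0.058  0.241]
turn -0.001 z to .08 -0.005 jt [ 0.65  0.43 -0.49  1.7   0.22  1.07  0.34]
11.3667 [ 0.5557 -0.1933  0.0827] [ 6.173e-01  7.867e-01  4.000e-04 -2.900e-03] [ 0.24 -0.5  -0.29] [ 0.65  0.43 -0.49  1.7   0.22  1.07  0.34] -0.0006604846458497962
```

View pics/w11b.png

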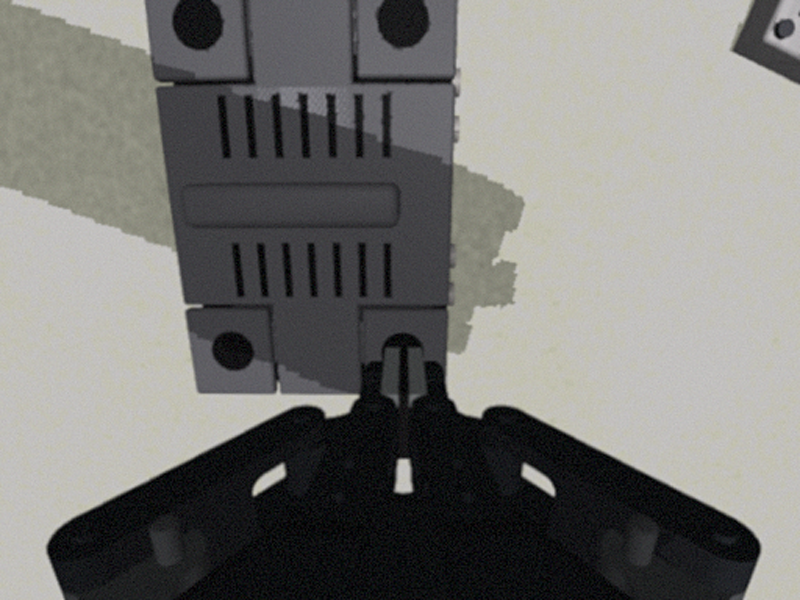

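Call:
{"api": "arm_command", "payload": {"targets": [[0,0,-0.02,0,0,0,0],[0,0,-0.035,0,0,0,0],[0,0,-0.045,0,0,0,0],[0,0,-0.05,0,0,0,0],[0,0,-0.055,0,0,0,0],[0,0,-0.055,0,0,0,0]]}}

```text
clock: 11.92
position: [0.5563, -0.1934, 0.0561]
ee_rot: [0.617, 0.787, 0.001, -0.002]
ft_force: [-1.3, 1.0, 5.1]
grip_width: -0.006
```

Call:
{"api": "arm_command", "payload": {"targets": [[0,0,-0.004,0,0,0,0],[0,0,-0.008,0,0,0,0],[0,0,-0.012,0,0,0,0],[0,0,-0.012,0,0,0,0]]}}

```text
clock: 12.25
position: [0.5585, -0.1938, 0.055]
ee_rot: [0.617, 0.787, 0.001, 0.0]
ft_force: [-11.3, 4.3, 40.4]
grip_width: -0.0
```

Call:
{"api": "arm_command", "payload": {"targets": [[-0.003,0,0.02,0,0,0,0],[-0.003,0,0.05,0,0,0,0],[-0.003,0,0.06,0,0,0,0]]}}

```text
clock: 12.5
position: [0.5578, -0.1941, 0.0869]
ee_rot: [0.617, 0.787, 0.001, 0.001]
ft_force: [0.3, 0.2, 0.2]
grip_width: 0.001
```

```bash
python3 st.py; python3 w.py w12; python3 -c "
from h import *
snap('scene','scene12.png')
crop('scene12.png',165,120,130,110,6,'s12c.png')"
```

```text
12.5 [ 0.5578 -0.1941  0.0869] yaw 103.81 [0.617  0.787  0.0013 0.0014] [0.3 0.2 0.2]
p0 [-0.144 -0.032]
p1 [-0.003  0.001]
p2 [-0.203  0.209]
p3 [-0.062  0.243]
turn -0.002 z to .08 -0.014 jt [ 0.66  0.42 -0.49  1.7   0.22  1.07  0.34]
12.5 [ 0.5578 -0.1941  0.0869] [0.617  0.787  0.0013 0.0014] [0.27 0.18 0.22] [ 0.66  0.42 -0.49  1.7   0.22  1.07  0.34] 0.0007013684127280228
```

View pics/w12b.png

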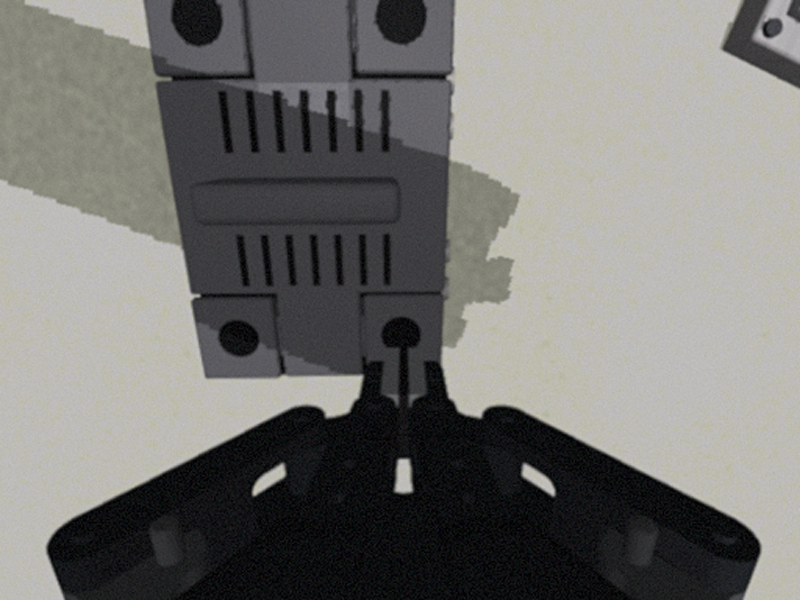

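View pics/s12c.png

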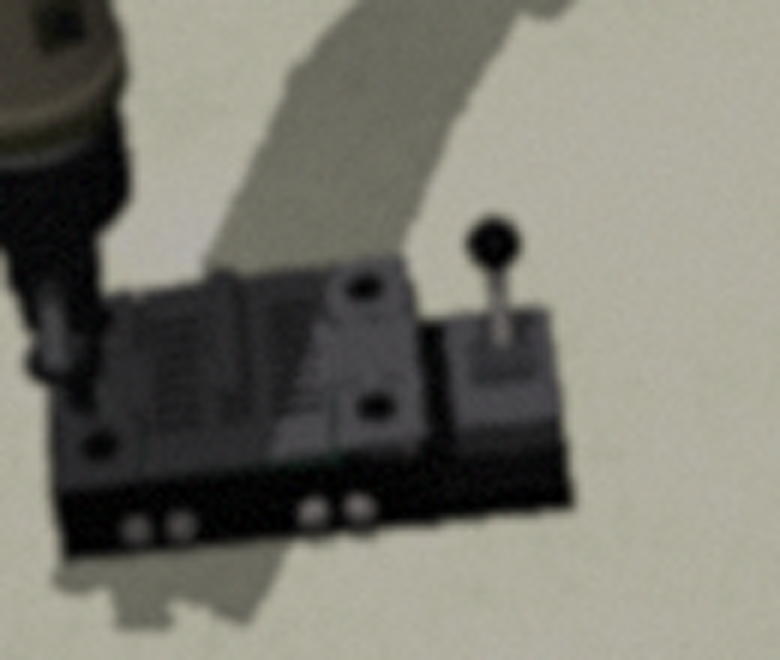

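Call:
{"api": "arm_command", "payload": {"targets": [[-0.144,-0.032,0,0,0,-0.002,0],[-0.144,-0.032,0,0,0,-0.002,0],[-0.144,-0.032,-0.015,0,0,-0.002,0],[-0.144,-0.032,-0.03,0,0,-0.002,0],[-0.144,-0.032,-0.04,0,0,-0.002,0],[-0.144,-0.032,-0.05,0,0,-0.002,0],[-0.144,-0.032,-0.057,0,0,-0.002,0],[-0.144,-0.032,-0.062,0,0,-0.002,0]]}}

```text
clock: 13.27
position: [0.4864, -0.2095, 0.0553]
ee_rot: [0.618, 0.786, 0.001, 0.001]
ft_force: [-10.7, 4.3, 35.7]
grip_width: 0.002
```

Call:
{"api": "arm_command", "payload": {"targets": [[0,0,-0.003,0,0,0,0],[0,0,-0.006,0,0,0,0],[0,0,-0.008,0,0,0,0],[0,0,-0.008,0,0,0,0]]}}

```text
clock: 13.6
position: [0.4875, -0.2095, 0.055]
ee_rot: [0.618, 0.786, 0.001, 0.001]
ft_force: [-19.7, 5.0, 49.1]
grip_width: 0.003
```

Call:
{"api": "arm_command", "payload": {"targets": [[0,0,0.03,0,0,0,0],[0,0,0.1,0,0,0,0],[0,0,0.14,0,0,0,0],[0,0,0.14,0,0,0,0]]}}

```text
clock: 13.93
position: [0.4906, -0.2098, 0.1294]
ee_rot: [0.618, 0.786, 0.002, 0.005]
ft_force: [1.4, -0.5, -0.1]
grip_width: -0.006
```

```bash
python3 st.py; python3 w.py w13
```

```text
13.9333 [ 0.4906 -0.2098  0.1294] yaw 103.71 [0.6177 0.7864 0.0016 0.0048] [ 1.4 -0.5 -0.1]
p0 [-0.009 -0.001]
p1 [0.131 0.033]
p2 [-0.069  0.24 ]
p3 [0.072 0.274]
turn -0.001 z to .08 -0.099 jt [ 0.77  0.25 -0.51  1.82  0.14  1.1   0.45]
13.9333 [ 0.4906 -0.2098  0.1294] [0.6177 0.7864 0.0016 0.0048] [ 1.44 -0.49 -0.08] [ 0.77  0.25 -0.51  1.82  0.14  1.1   0.45] -0.005754966331209766
```

View pics/w13b.png

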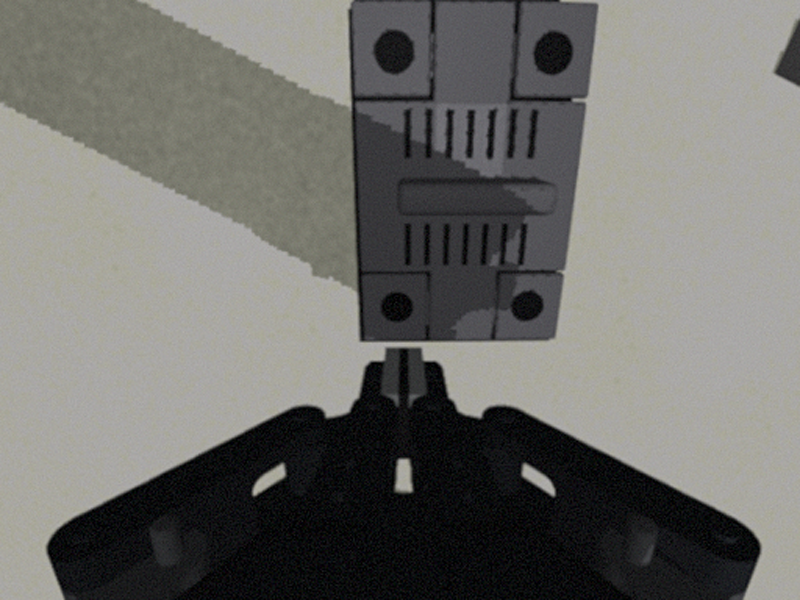

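Call:
{"api": "arm_command", "payload": {"targets": [[0.072,0.274,0,0,0,0,0],[0.072,0.274,0,0,0,0,0],[0.072,0.274,0,0,0,0,0],[0.072,0.274,0,0,0,0,0],[0.072,0.274,-0.04,0,0,0,0],[0.072,0.274,-0.08,0,0,0,0],[0.072,0.274,-0.095,0,0,0,0],[0.072,0.274,-0.095,0,0,0,0]]}}

```text
clock: 14.65
position: [0.5237, -0.0722, 0.0768]
ee_rot: [0.618, 0.786, 0.0, 0.001]
ft_force: [-0.3, -0.3, -0.1]
grip_width: 0.002
```

```bash
python3 st.py; python3 w.py w14
```

```text
14.65 [ 0.5237 -0.0722  0.0768] yaw 103.72 [6.176e-01 7.865e-01 3.000e-04 1.300e-03] [-0.3 -0.3 -0.1]
p0 [-0.075 -0.276]
p1 [ 0.065 -0.243]
p2 [-0.135 -0.035]
p3 [ 0.006 -0.001]
turn -0.001 z to .08 0.006 jt [ 0.56  0.32 -0.58  1.86  0.21  1.01  0.13]
14.65 [ 0.5237 -0.0722  0.0768] [6.176e-01 7.865e-01 3.000e-04 1.300e-03] [-0.31 -0.34 -0.1 ] [ 0.56  0.32 -0.58  1.86  0.21  1.01  0.13] 0.002326079953196576
```

View pics/w14b.png

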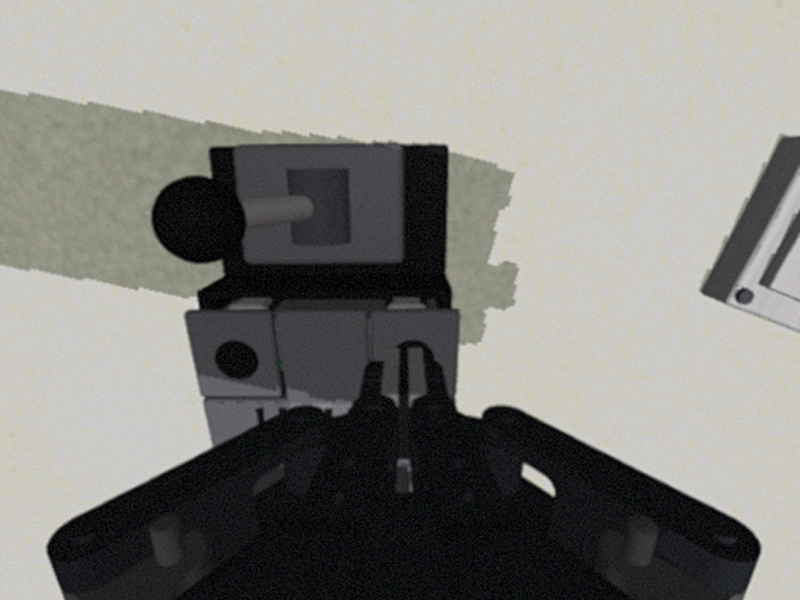

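Call:
{"api": "arm_command", "payload": {"targets": [[0.007,0,0,0,0,0,0],[0.007,0,-0.01,0,0,0,0],[0.007,0,-0.02,0,0,0,0],[0.007,0,-0.03,0,0,0,0],[0.006,0,-0.038,0,0,0,0],[0.005,0,-0.044,0,0,0,0],[0.005,0,-0.05,0,0,0,0],[0.005,0,-0.052,0,0,0,0]]}}

```text
clock: 15.37
position: [0.5285, -0.0723, 0.0549]
ee_rot: [0.618, 0.786, 0.001, 0.003]
ft_force: [-13.3, 1.2, 42.1]
grip_width: 0.003
```

Call:
{"api": "arm_command", "payload": {"targets": [[0,0,0.03,0,0,0,0],[0,0,0.06,0,0,0,0],[-0.145,-0.035,0.06,0,0,0,0],[-0.145,-0.035,0.06,0,0,0,0],[-0.145,-0.035,0.05,0,0,0,0],[-0.145,-0.035,0.05,0,0,0,0],[-0.145,-0.035,0.05,0,0,0,0]]}}

```text
clock: 15.95
position: [0.4561, -0.0899, 0.0799]
ee_rot: [0.618, 0.786, 0.001, 0.004]
ft_force: [0.4, -0.6, -0.1]
grip_width: 0.002
```

```bash
python3 st.py; python3 w.py w15
```

```text
15.95 [ 0.4561 -0.0899  0.0799] yaw 103.68 [0.6179 0.7863 0.001  0.0035] [ 0.4 -0.6 -0.1]
p0 [ 0.06  -0.241]
p1 [ 0.2   -0.207]
p2 [0. 0.]
p3 [0.141 0.035]
turn -0.001 z to .08 0.0 jt [ 0.65  0.18 -0.59  2.02  0.12  0.97  0.24]
15.95 [ 0.4561 -0.0899  0.0799] [0.6179 0.7863 0.001  0.0035] [ 0.42 -0.59 -0.11] [ 0.65  0.18 -0.59  2.02  0.12  0.97  0.24] 0.002007615905890469
```

View pics/w15b.png

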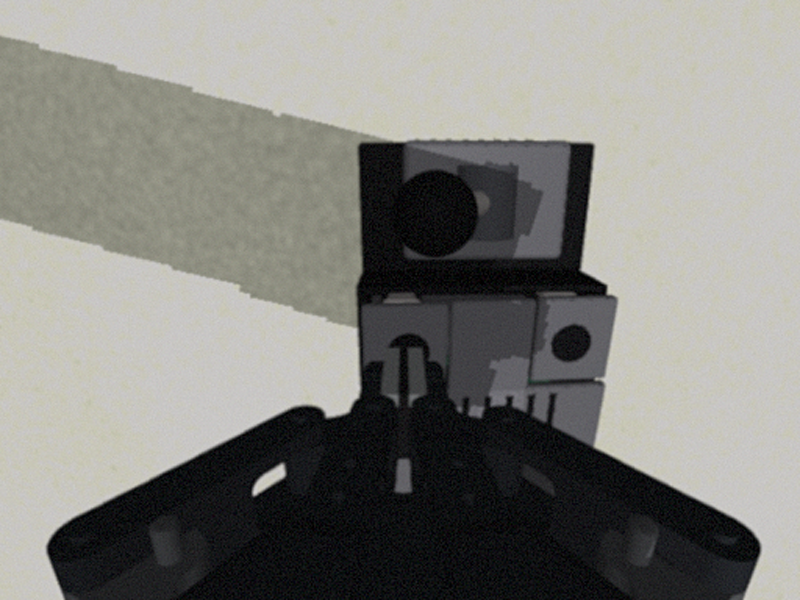

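Call:
{"api": "arm_command", "payload": {"targets": [[0,0,-0.015,0,0,0,0],[0,0,-0.025,0,0,0,0],[0,0,-0.035,0,0,0,0],[0,0,-0.043,0,0,0,0],[0,0,-0.05,0,0,0,0],[-0.001,0,-0.056,0,0,0,0],[-0.001,0,-0.058,0,0,0,0],[-0.001,0,-0.058,0,0,0,0]]}}

```text
clock: 16.67
position: [0.4571, -0.0894, 0.0547]
ee_rot: [0.618, 0.787, 0.001, 0.004]
ft_force: [-24.3, 5.4, 61.3]
grip_width: 0.0
```

Call:
{"api": "arm_command", "payload": {"targets": [[0,0,0.03,0,0,0,0],[0,0,0.1,0,0,0,0],[0,0,0.18,0,0,0,0],[0.08,-0.1,0.26,0,0,0,0],[0.08,-0.15,0.32,0,0,0,0],[0.08,-0.15,0.32,0,0,0,0],[0.08,-0.15,0.32,0,0,0,0]]}}

```text
clock: 17.25
position: [0.4994, -0.1694, 0.2183]
ee_rot: [0.62, 0.785, 0.001, 0.007]
ft_force: [0.3, -0.2, 0.2]
grip_width: 0.001
```

```bash
python3 w.py w16; python3 -c "
from h import *
snap('scene','scene16.png')
crop('scene16.png',165,120,130,110,6,'s16c.png')"
```

```text
17.25 [ 0.4994 -0.1694  0.2183] [0.6196 0.7849 0.0011 0.0073] [ 0.35 -0.18  0.17] [ 0.73  0.15 -0.54  1.73  0.09  1.27  0.41] 0.0008752047360585875
```

View pics/w16b.png

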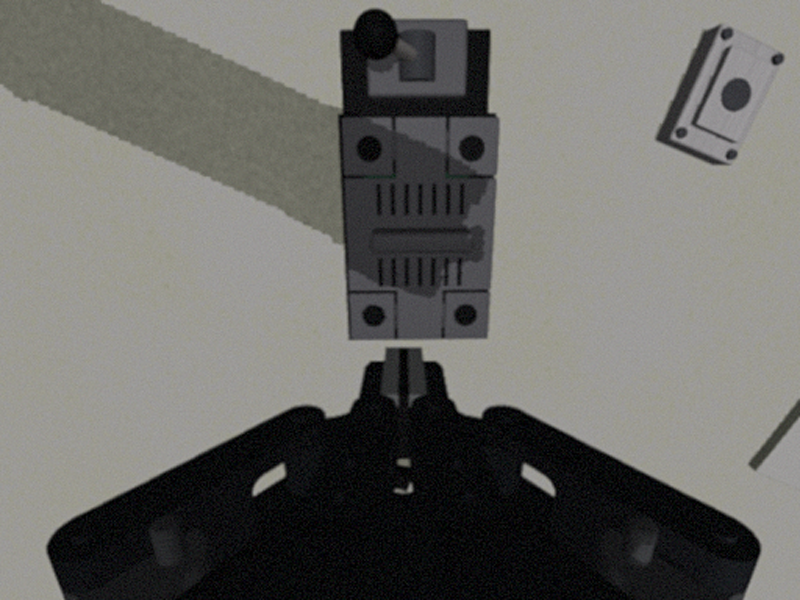

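View pics/s16c.png

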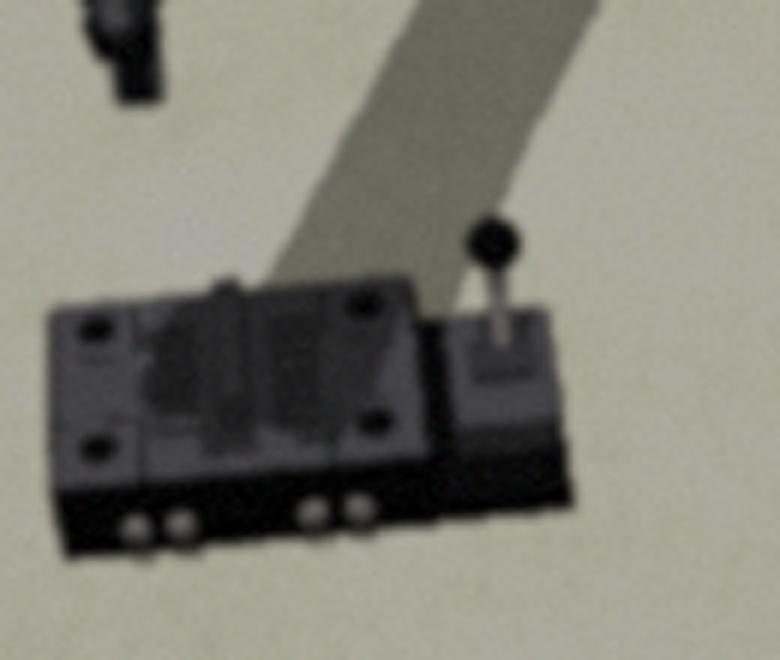

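Run:
```python
from h import *
i=cv2.imread('pics/w16.png')[60:225,205:330];i=cv2.convertScaleAbs(i,alpha=2.2)
i=cv2.resize(i,None,fx=4,fy=4,interpolation=cv2.INTER_CUBIC)
# dark blob centroids
c0=cv2.imread('pics/w16.png');g=cv2.cvtColor(cv2.GaussianBlur(c0,(3,3),0),cv2.COLOR_BGR2GRAY).astype(float)
import pickle
c,o=pickle.load(open('w16.pkl','rb'))
pts=[]
for x,y in((373,315),(465,315),(368,148),(472,148)):
    x=x*.64;y=y*.64;x0=int(x-10);y0=int(y-10);r=g[y0:y0+21,x0:x0+21]
    yy,xx=np.mgrid[:21,:21];m=((xx-10)**2+(yy-10)**2<90);w=np.clip(np.median(r[m])-6-r,0,None)*m
    pts.append((x0+(w*xx).sum()/w.sum(),y0+(w*yy).sum()/w.sum()))
print(pts)
T=T_of(c,o)
for z in(.052,.055,.058):
    a=atz(c,pts,z,T);n=lambda i,j:round(float(np.linalg.norm(a[i]-a[j])),4)
    print(z,a.mean(0).round(4),'x',n(0,1),n(2,3),'y',n(0,2),n(1,3)); 
u=a[1]+a[3]-a[0]-a[2];print(np.degrees(np.arctan2(u[1],u[0])))
# scene cam with known xy prediction
s=optics.camera('scene');k=np.array([(96,330),(98,448),(365,306),(376,422)]);k=np.c_[165+(k[:,0]+.5)/6-.5,120+(k[:,1]+.5)/6-.5]
for z in(.055,.065):
    b=atz(s,k,z,T_of(s));print(z,b.round(4).tolist())
    a=atz(c,pts,.055,T)
print(a.round(4).tolist())
```

```text
[(np.float64(238.77293934681182), np.float64(201.6426905132193)), (np.float64(297.5200956937799), np.float64(201.15837320574164)), (np.float64(236.15384615384616), np.float64(94.53846153846153)), (np.float64(303.21875), np.float64(95.125))]
0.052 [ 0.5086 -0.1412  0.052 ] x 0.0731 0.0746 y 0.126 0.1252
0.055 [ 0.5084 -0.1408  0.055 ] x 0.0724 0.0739 y 0.1247 0.124
0.058 [ 0.5081 -0.1404  0.058 ] x 0.0716 0.0731 y 0.1235 0.1227
13.310398155348901
0.055 [[0.4889, -0.2082, 0.055], [0.5582, -0.1912, 0.055], [0.46, -0.0878, 0.055], [0.529, -0.0709, 0.055]]
0.065 [[0.4977, -0.2048, 0.065], [0.5663, -0.1879, 0.065], [0.4691, -0.0855, 0.065], [0.5374, -0.0689, 0.065]]
[[0.4874, -0.2098, 0.055], [0.5577, -0.1928, 0.055], [0.4582, -0.0886, 0.055], [0.5301, -0.072, 0.055]]
```

Call:
{"api": "arm_command", "payload": {"targets": [[-0.161,0.265,-0.02,0,0,0,0],[-0.161,0.265,-0.02,0,0,0,0],[-0.161,0.265,-0.02,0,0,0,0],[-0.161,0.265,-0.02,0,0,0,0],[-0.161,0.265,-0.02,0,0,0,0],[-0.161,0.265,-0.02,0,0,0,0]]}}

```text
clock: 17.9
position: [0.4148, -0.0292, 0.2026]
ee_rot: [0.616, 0.788, -0.001, 0.003]
ft_force: [0.0, -0.2, 0.0]
grip_width: -0.001
```

```bash
python3 st.py|head -1; python3 w.py w17
```

```text
17.9 [ 0.4148 -0.0292  0.2026] yaw 103.97 [ 6.158e-01  7.879e-01 -5.000e-04  3.400e-03] [ 0.  -0.2  0. ]
17.9 [ 0.4148 -0.0292  0.2026] [ 6.158e-01  7.879e-01 -5.000e-04  3.400e-03] [ 0.01 -0.15  0.03] [ 0.66 -0.1  -0.65  1.99 -0.06  1.23  0.27] -0.001344315394422432
```

View pics/w17b.png

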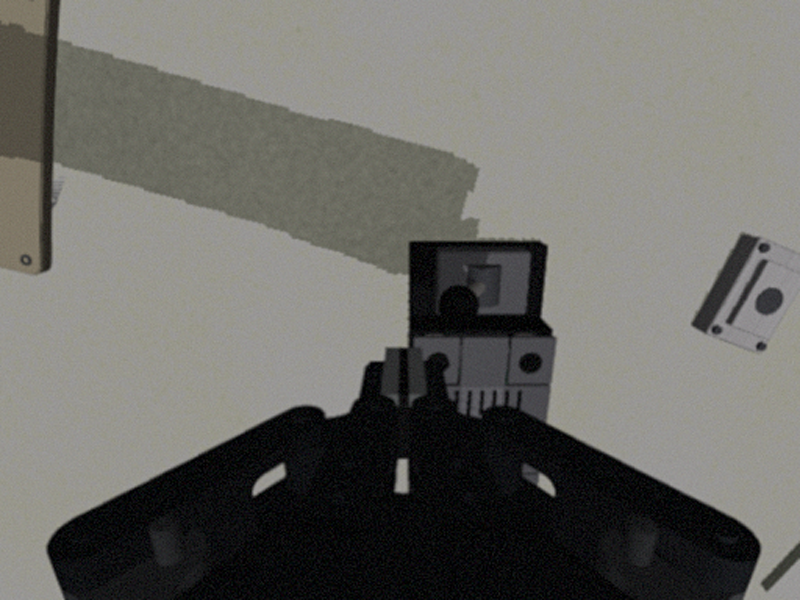

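Call:
{"api": "arm_command", "payload": {"targets": [[0.002,-0.016,-0.05,0,0,0,0],[0.002,-0.016,-0.1,0,0,0,0],[0.002,-0.016,-0.15,0,0,0,0],[0.002,-0.016,-0.2,0,0,0,0],[0.002,-0.016,-0.229,0,0,0,0],[0.002,-0.016,-0.229,0,0,0,0],[0.002,-0.016,-0.229,0,0,0,0]]}}

```text
clock: 18.53
position: [0.416, -0.0385, 0.0877]
ee_rot: [0.617, 0.787, -0.0, 0.002]
ft_force: [0.1, 0.5, 0.0]
grip_width: 0.004
```

```bash
python3 st.py|head -1; python3 w.py w18
```

```text
18.5333 [ 0.416  -0.0385  0.0877] yaw 103.83 [ 6.168e-01  7.871e-01 -3.000e-04  2.100e-03] [0.1 0.5 0. ]
18.5333 [ 0.416  -0.0385  0.0877] [ 6.168e-01  7.871e-01 -3.000e-04  2.100e-03] [0.13 0.53 0.03] [ 0.65  0.06 -0.67  2.12  0.05  0.97  0.19] 0.00366208743945894
```

View pics/w18b.png

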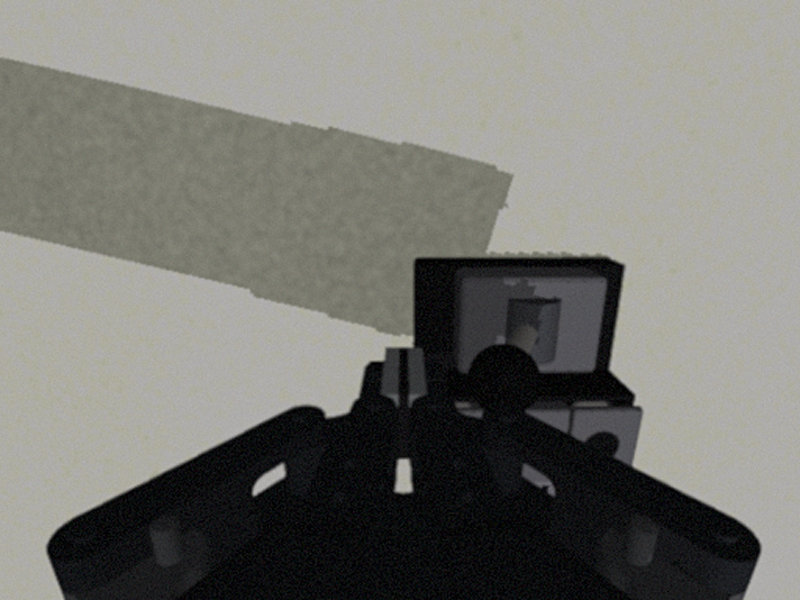

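Call:
{"api": "arm_command", "payload": {"targets": [[0.02,0.005,0,0,0,0,0],[0.04,0.01,0,0,0,0,0],[0.055,0.013,0,0,0,0,0],[0.07,0.017,0,0,0,0,0],[0.085,0.02,0,0,0,0,0],[0.1,0.024,0,0,0,0,0],[0.11,0.027,0,0,0,0,0],[0.11,0.027,0,0,0,0,0]]}}

```text
clock: 19.25
position: [0.4728, -0.0245, 0.0887]
ee_rot: [0.617, 0.787, 0.001, 0.003]
ft_force: [-0.3, -1.0, 0.4]
grip_width: 0.0
```

```bash
python3 st.py|head -1; python3 w.py w19
```

```text
19.25 [ 0.4728 -0.0245  0.0887] yaw 103.86 [6.166e-01 7.873e-01 5.000e-04 3.000e-03] [-0.3 -1.   0.4]
19.25 [ 0.4728 -0.0245  0.0887] [6.166e-01 7.873e-01 5.000e-04 3.000e-03] [-0.26 -0.98  0.42] [ 0.58  0.2  -0.67  1.99  0.15  1.    0.08] 0.00016132028631230975
```

View pics/w19b.png

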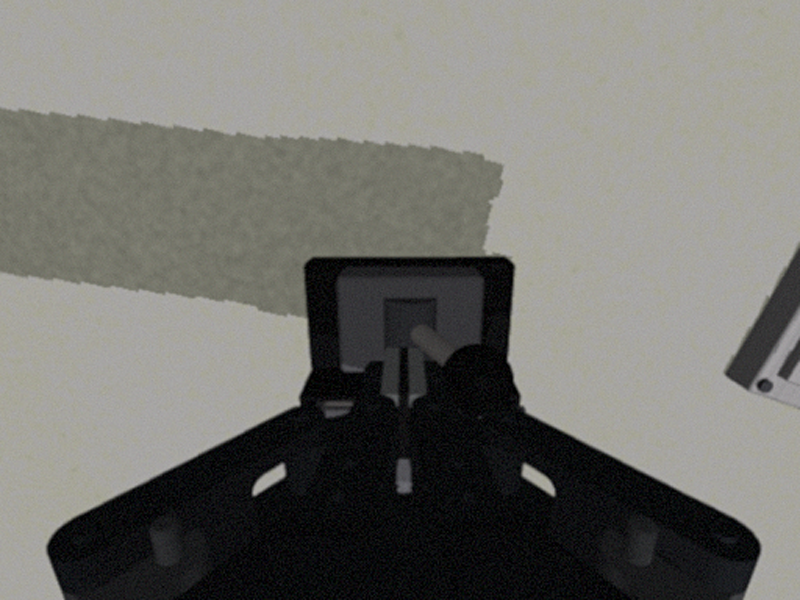

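Call:
{"api": "arm_command", "payload": {"targets": [[0.01,0.002,0,0,0,0,0],[0.018,0.004,0,0,0,0,0],[0.022,0.005,0,0,0,0,0],[0.022,0.005,0,0,0,0,0]]}}

```text
clock: 19.63
position: [0.4804, -0.0229, 0.0879]
ee_rot: [0.617, 0.787, -0.003, 0.001]
ft_force: [-15.7, -1.7, 12.0]
grip_width: 0.0
```

Call:
{"api": "arm_command", "payload": {"targets": [[-0.03,-0.007,0,0,0,0,0],[-0.06,-0.014,0.02,0,0,0,0],[-0.06,-0.014,0.1,0,0,0,0],[-0.06,-0.014,0.2,0,0,0,0],[-0.06,-0.1,0.26,0,0,0,0],[0.0,-0.2,0.26,0,0,0,0],[0.0,-0.25,0.26,0,0,0,0],[0.0,-0.25,0.26,0,0,0,0]]}}

```text
clock: 20.3
position: [0.4812, -0.1549, 0.2189]
ee_rot: [0.62, 0.785, -0.003, 0.002]
ft_force: [-0.8, -0.1, -0.7]
grip_width: 0.001
```

```bash
python3 st.py|head -1; python3 w.py w20; python3 -c "
from h import *
snap('scene','scene20.png')
crop('scene20.png',165,120,130,110,6,'s20c.png')"
```

```text
20.3 [ 0.4812 -0.1549  0.2189] yaw 103.44 [ 0.6195  0.785  -0.0029  0.0021] [-0.8 -0.1 -0.7]
20.3 [ 0.4812 -0.1549  0.2189] [ 0.6195  0.785  -0.0029  0.0021] [-0.83 -0.12 -0.72] [ 0.75  0.11 -0.57  1.77  0.07  1.28  0.4 ] 0.0013890016958273818
```

View pics/w20b.png

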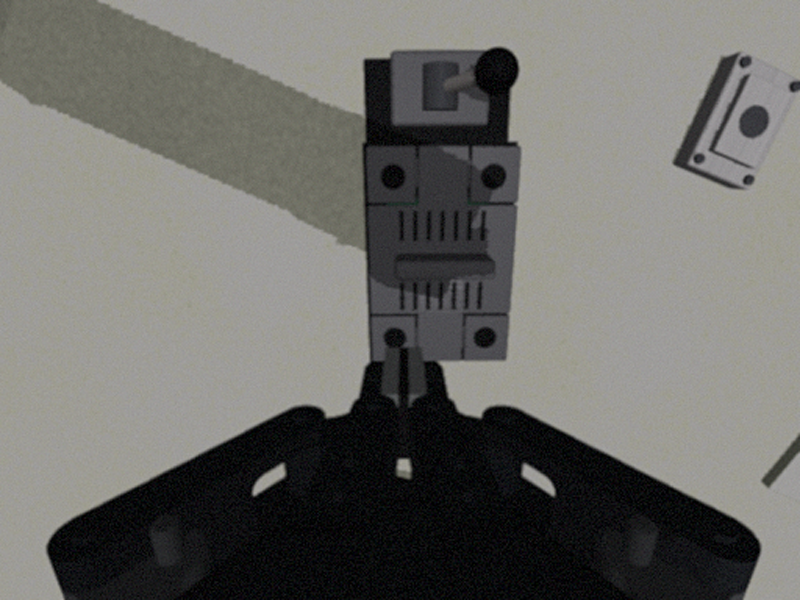

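View pics/s20c.png

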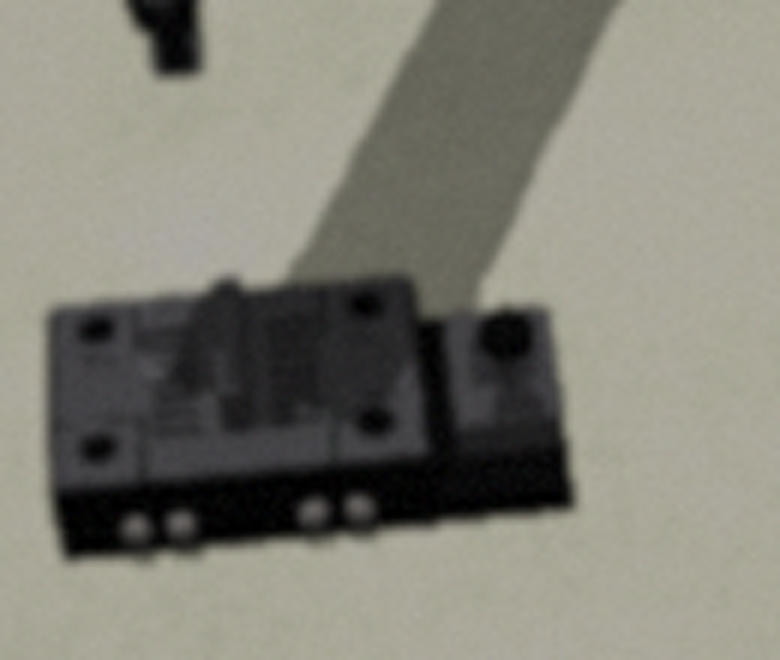

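Measure the lever angle.

Run:
```python
from h import *
import pickle
from scipy.optimize import minimize_scalar
c,o=pickle.load(open('w20.pkl','rb'));T=T_of(c,o)
s=optics.camera('scene');Ts=T_of(s)
a=np.radians(13.6);ex=np.array([np.cos(a),np.sin(a),0]);ey=np.array([-ex[1],ex[0],0])
piv=np.array([.506,-.1412,.042])+.122*ey
def tip(q):return piv+.06*(np.sin(q-.5)*ex+np.cos(q-.5)*np.array([0,0,1]))
for n,cc,TT,px in(('wrist',c,T,np.array([497,69])*.64-.18),('scene',s,Ts,np.array([165+506.5/6-.5,120+336.5/6-.5]))):
    for q in(.7,.8,.85,.9,.95,1.0,1.05):print(n,q,(proj(cc,[tip(q)],TT)[0]-px).round(1))
```

```text
wrist 0.7 [-17.3   0.3]
wrist 0.8 [-11.2   0.7]
wrist 0.85 [-8.2  1. ]
wrist 0.9 [-5.4  1.3]
wrist 0.95 [-2.7  1.6]
wrist 1.0 [-0.1  2. ]
wrist 1.05 [2.3 2.4]
scene 0.7 [-1.2 -6.7]
scene 0.8 [-1.  -4.7]
scene 0.85 [-0.8 -3.6]
scene 0.9 [-0.7 -2.6]
scene 0.95 [-0.6 -1.5]
scene 1.0 [-0.5 -0.4]
scene 1.05 [-0.4  0.7]
```

```bash
python3 -c "
from workcell import manip
print(manip.hand_in())"
```

```text
the job is handed in; nothing more can be done
None
```

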